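# Set the keepers of the rotor heads and put them in the parts well

### The arm

A 6-joint arm with a two-finger parallel gripper is mounted at the origin on the work surface. World frame = base frame: x ahead of the robot, y to its left, z up, the work surface at z = 0. Lengths are in mm, angles in rad, forces in N, time in s.
With the tool pointing down it reaches from about 350 to 875 mm from the base axis. Payload 4.2 kg.
Tool frame: the origin (TCP) lies at the very end of the fingers, on their centre line; the grasp point (between the pads) lies arm.hold_point_z behind it (arm.hold_point_z is the distance from the TCP to the grasp point, in mm); y points along the fingers, x is the direction in which the jaws open and shut, and the axes are right-handed (so a half turn about y gives the same grasp; the last joint's range is limited). The gripper opens to 85 mm and grips with 20 to 120 N. Pads are 22 mm wide; open, the fingers measure 114 mm over their backs; the gripper's body (76 mm by 85 mm) begins 54 mm behind the grasp point. The pads swing forward as they close: fully open they stand 13 mm farther back than shut.
Start: joints at [1.48, 0.385, 0.008, 0, -1.194, -0.259], TCP at [214.161, 587.141, 231.312] pointing down, gripper open.
Joint ranges: [-3.14, 3.14], [-1.21, 2.06], [-1.07, 1.41], [-3.16, 2.05], [-2.99, -0.16], [-3.1, 3.1]. Speed limits (rad/s): [2.79, 2.79, 3.14, 3.14, 3.14, 3.14].

### API

Orientations are given as a unit quaternion [x, y, z, w].
In Python, from bench import arm gives the robot as it stands.
- The arm moves only by the shell command python3 -m creep 'ROWS'. ROWS is JSON, a list of rows, each a list of 3 entries, a list of its own where there are three numbers: the shift along the world's x, y, z in mm, then the turn, a rotation vector about the world's x, y, z in rad, then the gripper command: -1 is shut, 1 is fully open, values between are in proportion. In form: [[[dx, dy, dz], [wx, wy, wz], jaw], ...]. A call has 1 to 12 rows; each row is the pose to reach, as a shift and turn from the pose commanded when the call began; what a row does not reach only later rows make up. A row lasts 1/12 s, in which the tool goes at most 41.7 mm and 7.16 degrees, less where a joint would pass 70% of its speed; a pose out of reach is approached as far as the arm can. A call with a gripper value outside its range is refused whole. The fingers move at their own pace and stop on an object; the grip force is fixed at half the most. Time passes only in rows, so rows that repeat a pose let the fingers close. It gives the time, the measured TCP pose, the force and the opening at its end, in the units of the state.
- arm.read_state(): the state, without advancing time (a new reading comes with each control period).
- arm.get_image(name): name is "scene" or "top" or "wrist"; returns (picture, depth): 420x560x3 uint8, red, green, blue; 420x560 float32, mm along the optical axis (not along the pixel's ray), 0 where there is no reading.
- arm.camera_params(name): a dict with "camera_matrix" (3x3 intrinsics, pixels), "extrinsics" (4x4, takes a point from world to camera coordinates); the wrist camera has in their place "T_tool_cam" (4x4, takes a point from camera to tool coordinates, whose origin is the TCP and whose axes are the tool frame's). Camera axes: x right, y down, z forward; pixel columns grow to the right and rows downward; lengths in mm; the calibration is good to about 2 mm. A picture is of the moment at which its call begins: read the wrist's pose just before it. camera_params takes no time and is no camera call.
- arm.job_done(): hands the job in, once; it reports no verdict.
The state is a dict: "clock": time; "joints": joint angles; "joint_vel": joint speeds; "joint_efforts": joint torques, N m; "position": TCP position; "ee_rot": TCP orientation; "contact_force": force on the tool from outside, world axes, zero at the start; "wrist_torque": the same for the moment, N m; "gripper_width": finger opening in mm.
Only numpy, scipy, OpenCV 4.12 (cv2) and the standard library are available. Lean on these libraries where they do the work, as an engineer would, in place of code of your own. Each camera call takes 0.05 s, during which the arm holds its last target.

### The job

Prise up the lid of the oak parts well with the blade of the bone-handled prising tool in the notch (do not lift it with the gripper), swing it until it stands open, and lay the tool flat on the bench again. Take each brass rotor head on the bench (two or three) to the iron setting bar, push one slotted face straight onto the tongue until the face meets the bar so that the keeper is driven in, turn the head and do the same with its other two slotted faces, then stand it upright on the floor of the well. Leave the lid open and do not disturb the other things on the bench.

Things in the scene. Friction and masses are not known exactly. Their poses are not given: they have to be found in the camera images.
- well_in (a point): centre of the inner floor of the oak parts well, a fixed open box 140 mm (its x) by 300 mm (its y), 80 mm high, walls 5 mm, floor 8 mm thick (this point is on the floor's upper side). Its own -x side is the front, its +x side carries the hinge; z up
- well_notch (a point): middle of the prising notch: a gap 80 mm wide and 12 mm high cut in the top of the well's front wall, just under the shut lid (68 to 80 mm above the bench), outer face of the wall; own +x points into the well
- lid_hinge (a point): middle of the lid's hinge line, along the well's y, on the back wall, 80 mm above the bench
- lid (a joint): opening angle of the oak lid (rad), 0 shut, 1.95 the furthest; a plain board 140 x 300 x 10 mm without a handle, lying on the walls and level with them all round, underside 80 mm above the bench when shut; 0.18 kg; its stiff hinge (0.17 N m) holds it wherever it is left
- lid_edge (a point): middle of the lower front edge of the lid, 140 mm from the hinge; moves with the lid
- setter_face (a point): the setting bar, a fixed upright iron bar 100 mm wide (its y), 46 mm high, 22 mm thick on a foot behind it. The point is the middle of the front face where the tongue leaves it, 19 mm above the bench; the front face looks along its own -x
- setter_tip (a point): end of the steel tongue that stands 14 mm straight out of the front face of the setting bar; the tongue is 5 mm wide and 8 mm high (15 to 23 mm above the bench)
- prise_grip (a point): loose prising tool, 185 mm long, 0.16 kg: bone handle 100 long x 28 wide x 32 mm high, and a thin flat steel blade 22 wide x 4 mm thick, at half the handle's height. The point is in the middle of the handle's height and width, 30 mm behind its front end, near the tool's centre of mass; own +x along the tool to the blade, z up
- prise_tip (a point): end of the prising tool's blade, 115 mm ahead of the grip point
- head1_mid (a point): loose brass rotor head: body 60x60x36 mm high, square boss 30x30 mm on top (sides parallel), 64 mm high in all, 0.45 kg. Point: its centre, 32 mm up; z up. Its +x, +y and -x faces each have a slot 13 mm wide, centred, 8 to 28 mm up, roofed, marked by a short black bar on top of the body above it. In each slot slides a steel keeper, at first level with the face
- head1_a (a joint): how far the keeper in the +x face of head1 has been pushed in (m): about 0 when level with the face, 0.016 at its stop. It slides stiffly (about 3.5 N) and stays where it is left
- head1_b (a joint): how far the keeper in the +y face of head1 has been pushed in (m): about 0 when level with the face, 0.016 at its stop. It slides stiffly (about 3.5 N) and stays where it is left
- head1_c (a joint): how far the keeper in the -x face of head1 has been pushed in (m): about 0 when level with the face, 0.016 at its stop. It slides stiffly (about 3.5 N) and stays where it is left
- head2_mid (a point): loose brass rotor head: body 60x60x36 mm high, square boss 30x30 mm on top (sides parallel), 64 mm high in all, 0.45 kg. Point: its centre, 32 mm up; z up. Its +x, +y and -x faces each have a slot 13 mm wide, centred, 8 to 28 mm up, roofed, marked by a short black bar on top of the body above it. In each slot slides a steel keeper, at first level with the face
- head2_a (a joint): how far the keeper in the +x face of head2 has been pushed in (m): about 0 when level with the face, 0.016 at its stop. It slides stiffly (about 3.5 N) and stays where it is left
- head2_b (a joint): how far the keeper in the +y face of head2 has been pushed in (m): about 0 when level with the face, 0.016 at its stop. It slides stiffly (about 3.5 N) and stays where it is left
- head2_c (a joint): how far the keeper in the -x face of head2 has been pushed in (m): about 0 when level with the face, 0.016 at its stop. It slides stiffly (about 3.5 N) and stays where it is left
- head3_mid (a point): loose brass rotor head: body 60x60x36 mm high, square boss 30x30 mm on top (sides parallel), 64 mm high in all, 0.45 kg. Point: its centre, 32 mm up; z up. Its +x, +y and -x faces each have a slot 13 mm wide, centred, 8 to 28 mm up, roofed, marked by a short black bar on top of the body above it. In each slot slides a steel keeper, at first level with the face
- head3_a (a joint): how far the keeper in the +x face of head3 has been pushed in (m): about 0 when level with the face, 0.016 at its stop. It slides stiffly (about 3.5 N) and stays where it is left
- head3_b (a joint): how far the keeper in the +y face of head3 has been pushed in (m): about 0 when level with the face, 0.016 at its stop. It slides stiffly (about 3.5 N) and stays where it is left
- head3_c (a joint): how far the keeper in the -x face of head3 has been pushed in (m): about 0 when level with the face, 0.016 at its stop. It slides stiffly (about 3.5 N) and stays where it is left
- gear: bystander, to be left alone: black iron gear wheel lying flat, 78 mm across, 22 mm high at the hub; origin at its underside's centre
- oiler: bystander, to be left alone: copper oil can, 64 mm across, 120 mm high; origin at its underside's centre
- weight: bystander, to be left alone: brass weight, 50 mm across, 60 mm high; origin at its underside's centre
There are look-alikes about, which are no part of the job. Leave any turquoise look-alike of the part that bears head3_mid alone.

How it is judged (in metres and radians):
On the way, in this order (a step that is already met when the one before it is completed fails the run):
1. the lid is being prised up with the tool (value of joint lid above 0.1 rad and contact force between prise and lid above 0.3 N), for 0.1 s.
2. the lid stands open (value of joint lid above 1.2 rad), for 0.2 s.
At the end, for the whole second after the job is handed in: The lid stands open (more than 1.2 rad); all three keepers of every head present are in by more than 10 mm; every head stands upright (within 0.15 rad) on the floor of the well; the prising tool lies flat on the bench, outside the well (value of joint lid above 1.2 rad and value of joint each of head1_a, head1_b, head1_c, head2_a, head2_b, head2_c, head3_a, head3_b, head3_c above 0.01 m and x of head1_mid in the frame of well_in between -0.065 and 0.065 m and y of head1_mid in the frame of well_in between -0.145 and 0.145 m and z of each of head1_mid, head2_mid, head3_mid in the frame of well_in below 0.042 m and angle between each of head1_mid, head2_mid, head3_mid's own z axis and vertical below 0.15 rad and x of head2_mid in the frame of well_in between -0.065 and 0.065 m and y of head2_mid in the frame of well_in between -0.145 and 0.145 m and x of head3_mid in the frame of well_in between -0.065 and 0.065 m and y of head3_mid in the frame of well_in between -0.145 and 0.145 m and height (world z) of prise_grip below 0.035 m and angle between prise_grip's own z axis and vertical below 0.2 rad and (x of prise_grip in the frame of well_in below -0.07 m or x of prise_grip in the frame of well_in above 0.07 m or y of prise_grip in the frame of well_in below -0.15 m or y of prise_grip in the frame of well_in above 0.15 m)); the robot touches nothing.
It fails at once if the gripper lifts the lid itself (contact force between the fingers and lid above 3 N and value of joint lid below 1 rad).
It fails at once if a bystander is shoved aside by more than 5 cm (distance of any of gear, oiler, weight from where it was at the start of the episode above 0.05 m).
Of head1, head2, head3 only 2 to 3 are there at a start; the rules pass over those that are not, and their reading is None.
At some moment in a run one of prise, head1, head2, head3 may be knocked a few centimetres aside while the robot is not near it.
It also fails if it takes over 210 s, if anything falls off the work surface, if the arm or the gripper's body presses on something with over 40 N, if the wrist force passes 120 N, or if a joint passes its speed limit or range.

## Working session

There is one attempt and no reset: what is moved stays moved. The work goes in short steps, Python scripts to look and compute and a shell command to move; the robot and the scene stay as the last step left them, time stands still between calls to the robot, and variables do not carry over. Pictures are saved under pics/ and viewed, and the job is handed in when it is done.

```bash
ls -la; mkdir -p pics
python3 - <<'E'
from bench import arm
import cv2,json
s=arm.read_state();print(s);print(arm.hold_point_z)
for n in("scene","top","wrist"):
    p,d=arm.get_image(n);cv2.imwrite(f"pics/{n}0.png",p[:,:,::-1]);print(n,arm.camera_params(n),d.min(),d.max())
E
```

```text
total 12
drwxr-xr-x  3 agent agent 4096 Dec  7 15:31 .
drwxr-xr-x 23 root  root  4096 Dec  7 15:31 ..
drwxr-xr-x  2 agent agent 4096 Dec  7 15:31 pics
{'clock': 0.0, 'joints': array([ 1.47962203e+00,  3.85540741e-01,  6.59858708e-03, -5.23913637e-04,
       -1.19399716e+00, -2.58653140e-01]), 'joint_vel': array([-0.00066703, -0.00142416,  0.00117913, -0.00141615, -0.0021158 ,
       -0.00054139]), 'joint_efforts': array([ 1.66938480e-04, -3.92296600e+01,  1.88400990e+01,  4.18633282e+00,
       -4.71272549e-03, -1.33527216e-07]), 'position': array([213.95237937, 586.60003286, 230.21677822]), 'ee_rot': array([ 0.4059235 , -0.57895364,  0.57988874, -0.4046824 ]), 'contact_force': array([0.40299129, 0.50975396, 0.64026563]), 'wrist_torque': array([-0.08359914, -0.05396601,  0.01031022]), 'gripper_width': 85.64910267967352}
18.700000000000003
scene {'camera_matrix': array([[462.80871517,   0.        , 277.14140412],
       [  0.        , 462.80871517, 206.45445617],
       [  0.        ,   0.        ,   1.        ]]), 'extrinsics': array([[-8.15312167e-01,  5.79021617e-01,  1.91603756e-0
[... 694 characters left out ...]
668e-03, -9.80757793e-01,
         1.44631892e+03],
       [ 0.00000000e+00,  0.00000000e+00,  0.00000000e+00,
         1.00000000e+00]])} 0.0 2432.3633
wrist {'camera_matrix': array([[313.47690778,   0.        , 280.4135869 ],
       [  0.        , 313.47690778, 211.66629115],
       [  0.        ,   0.        ,   1.        ]]), 'T_tool_cam': array([[ 9.99999714e-01, -5.95414442e-04, -4.66726049e-04,
         4.60990698e-02],
       [ 2.96381699e-04, -2.59286037e-01,  9.65800530e-01,
        -1.42197276e+02],
       [-6.96067131e-04, -9.65800392e-01, -2.59285787e-01,
         6.46733843e+01],
       [ 0.00000000e+00,  0.00000000e+00,  0.00000000e+00,
         1.00000000e+00]])} 0.0 990.3131
```

View pics/scene0.png

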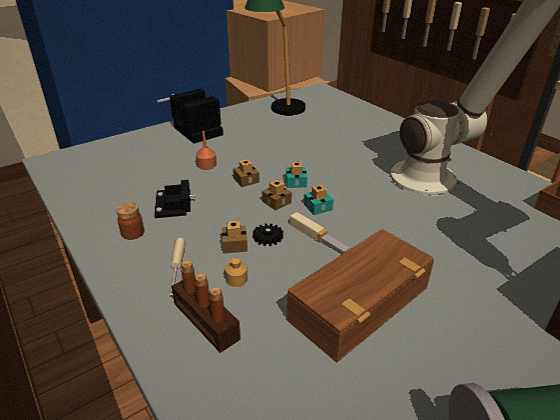

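View pics/top0.png

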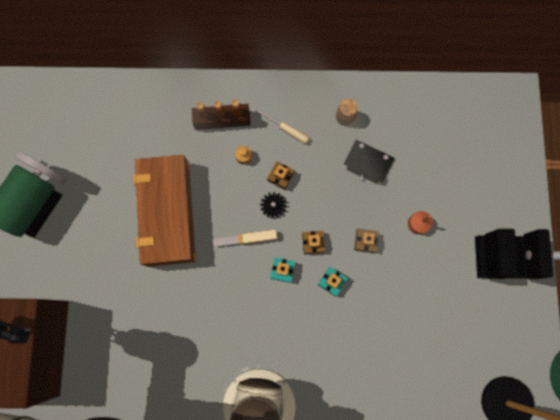

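View pics/wrist0.png

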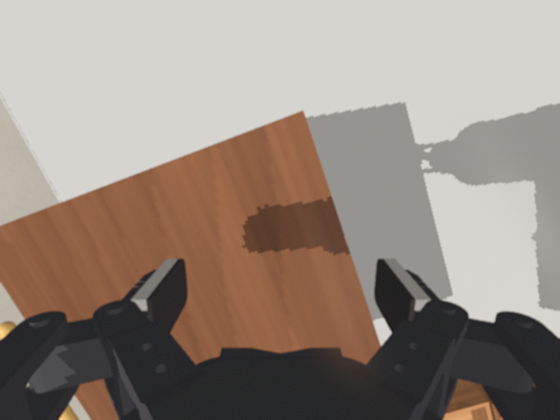

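Run:
```python
import cv2
p=cv2.imread("pics/top0.png")[100:310,130:450];cv2.imwrite("pics/t0z.png",cv2.resize(p,None,fx=2.5,fy=2.5,interpolation=cv2.INTER_CUBIC))
p=cv2.imread("pics/scene0.png")[130:350,110:440];cv2.imwrite("pics/s0z.png",cv2.resize(p,None,fx=2.4,fy=2.4,interpolation=cv2.INTER_CUBIC))
```

```text
(no output)
```

View pics/t0z.png

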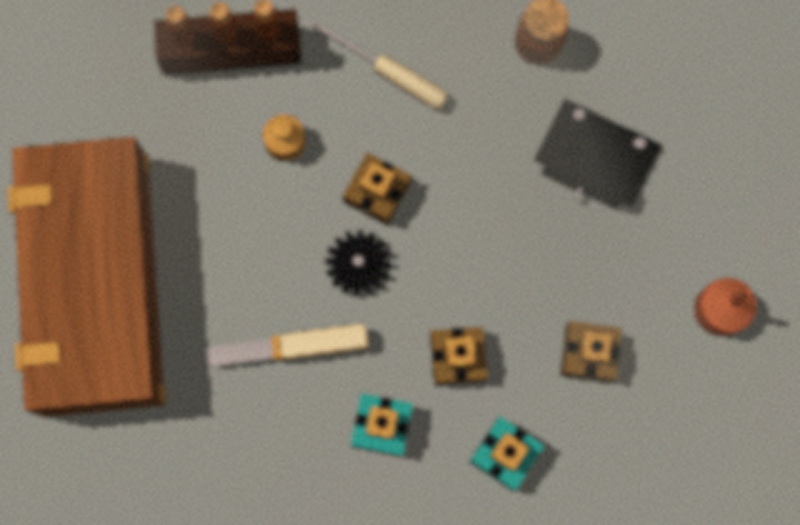

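View pics/s0z.png

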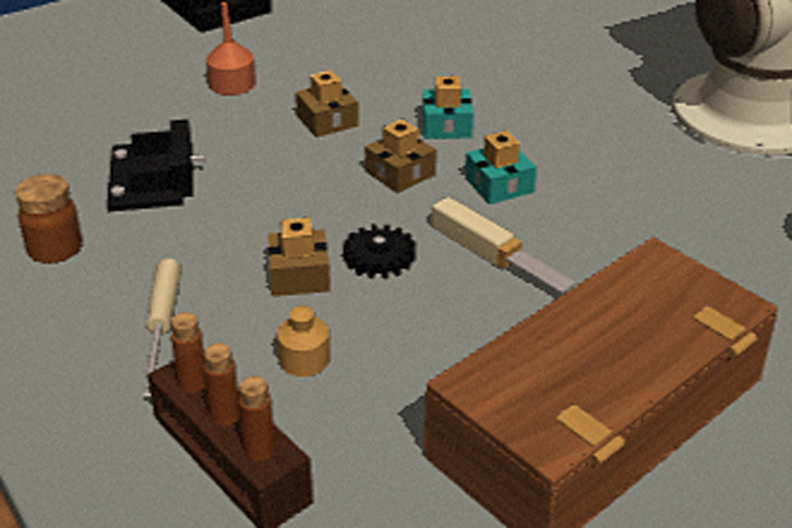

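```bash
cat > h.py <<'E'
from bench import arm
import cv2,numpy as np
from scipy.spatial.transform import Rotation as R
def cam(n,s=None):
    c=arm.camera_params(n);K=np.array(c["camera_matrix"])
    if n=="wrist":
        T=np.eye(4);T[:3,:3]=R.from_quat(s["ee_rot"]).as_matrix();T[:3,3]=s["position"]
        return K,T@np.array(c["T_tool_cam"])
    return K,np.linalg.inv(np.array(c["extrinsics"]))
def grab(n,save=None):
    s=arm.read_state();p,d=arm.get_image(n);K,T=cam(n,s)
    if save: cv2.imwrite(f"pics/{save}.png",p[:,:,::-1])
    return p,d,K,T
def xyz(d,K,T):
    v,u=np.mgrid[:d.shape[0],:d.shape[1]]
    P=np.stack([(u-K[0,2])/K[0,0]*d,(v-K[1,2])/K[1,1]*d,d],-1)
    return P@T[:3,:3].T+T[:3,3]
def ray(uv,K,T,z):
    uv=np.atleast_2d(np.float64(uv));r=np.c_[(uv[:,0]-K[0,2])/K[0,0],(uv[:,1]-K[1,2])/K[1,1],np.ones(len(uv))]@T[:3,:3].T
    return T[:3,3]+r*((z-T[2,3])/r[:,2])[:,None]
def rect(pts):
    (c,wh,a)=cv2.minAreaRect(np.float32(pts));return np.round(c,1),np.round(wh,1),round(a,1)
def st():
    s=arm.read_state();Rm=R.from_quat(s["ee_rot"]).as_matrix()
    print("t %.2f"%s["clock"],"tcp",np.round(s["position"],1),"jaw x",np.round(Rm[:,0],3),"y",np.round(Rm[:,1],3),"F",np.round(s["contact_force"],1),"w %.1f"%s["gripper_width"],"q",np.round(s["joints"],2))
    return s
E
python3 - <<'E'
from h import *
st()
for n in("top","scene"):
    p,d,K,T=grab(n);W=xyz(d,K,T);np.save(n+"0",W);cv2.imwrite(n+"0.png",p)
    z=W[...,2];x=W[...,0];y=W[...,1]
    ok=(d>0)&(x>250)&(x<850)&(y>-450)&(y<450)
    print(n,"bench z",np.median(z[ok&(abs(z)<8)]))
    m=(ok&(z>9)&(z<140)).astype(np.uint8)
    k,l,S,C=cv2.connectedComponentsWithStats(m)
    for i in range(1,k):
        if S[i,4]>40:
            q=W[l==i];zt=np.percentile(q[:,2],97);print(S[i],"ztop %.1f"%zt,"n","c",np.round(np.median(q,0)),*rect(q[:,:2]),"toprect",*rect(q[q[:,2]>zt-5][:,:2]),"rgb",np.median(p[l==i],0))
E
```

```text
t 0.15 tcp [214.  586.8 230.5] jaw x [-0.343 -0.939  0.002] y [-0.    -0.002 -1.   ] F [ 0.7  0.2 -0.4] w 85.1 q [ 1.48  0.39  0.01 -0.   -1.19 -0.26]
top bench z -0.7090068071181577
[ 192  100   59   29 1226] ztop 127.7 n c [819. 126.  54.] [826.3 126.6] [ 52.  170.5] 4.4 toprect [828.  125.7] [ 22.1 118.9] 4.7 rgb [58. 40. 30.]
[336 104  22  22 357] ztop 84.8 n c [ 827. -245.   70.] [ 830.8 -248.3] [58.7 38.2] 89.7 toprect [ 832.5 -248.4] [34.2 50.1] 0.8 rgb [110.  88.  70.]
[259 112  51  32 305] ztop 29.8 n c [788. -86.  20.] [806.5 -59.5] [171.5  27.1] 58.6 toprect [785.5 -91.4] [91.1 18.4] 59.1 rgb [182. 160. 130.]
[347 141  45  43 636] ztop 50.3 n c [ 673. -304.   34.] [ 690.1 -314.5] [122.2 109.6] 64.4 toprect [ 663.6 -298.5] [98.8 22.9] 64.7 rgb [63. 61. 56.]
[236 146  17  19 248] ztop 59.9 n c [707.  56.  37.] [712.9  58.7] [50.3 48.6] 33.0 toprect [713.8  58.2] [19.8 21.4] 44.7 rgb [168. 122.  61.]
[ 133  155   64  112 5938] ztop 94.8 n c [527. 270.  89.] [548.3 279.6] [328.2 152. ] 6.3 toprect [534.4 278.4] [298.8 146.8] 6.3 rgb [138.  83.  48.]
[267 161  28  29 464] ztop 
[... 2272 characters left out ...]
 93.2 n c [566. 299.  90.] [548.4 163.8] [305.2 389.6] 6.8 toprect [535.4 282.6] [302.8 149.8] 6.5 rgb [122.  74.  43.]
[222 221  26  31 645] ztop 66.3 n c [659. -36.  38.] [652.  -49.3] [65.5 60.5] 63.0 toprect [651.6 -49.8] [33.3 29. ] 63.4 rgb [116.  87.  43.]
[253 224  31  20 452] ztop 24.7 n c [568. -23.  15.] [564.9 -28.5] [75.5 77.5] 8.3 toprect [563.8 -19.6] [29.2 47.6] 11.1 rgb [19. 18. 17.]
[ 171  238   70  112 2948] ztop 127.2 n c [833. 145.  55.] [812.7  40. ] [361.1  75.7] 82.9 toprect [829.8 129.9] [ 21.9 122.9] 5.7 rgb [72. 39. 22.]
[226 257  22  28 478] ztop 60.9 n c [719.  71.  37.] [715.   64.6] [46.  48.9] 60.6 toprect [712.8  60.2] [24.3 20.1] 59.0 rgb [144.5 110.   55. ]
```

```bash
python3 -m creep '[[[125,-281,60],[0,0,-0.53],1],[[125,-281,60],[0,0,-0.53],1],[[125,-281,60],[0,0,-0.53],1],[[125,-281,60],[0,0,-0.53],1],[[125,-281,60],[0,0,-0.53],1],[[125,-281,60],[0,0,-0.53],1],[[125,-281,60],[0,0,-0.53],1],[[125,-281,60],[0,0,-0.53],1]]'; python3 -m creep '[[[125,-281,0],[0,0,-0.54],1],[[125,-281,0],[0,0,-0.54],1],[[125,-281,0],[0,0,-0.54],1],[[125,-281,0],[0,0,-0.54],1],[[125,-281,0],[0,0,-0.54],1],[[125,-281,0],[0,0,-0.54],1],[[125,-281,0],[0,0,-0.54],1],[[125,-281,0],[0,0,-0.54],1],[[125,-281,0],[0,0,-0.54],1],[[125,-281,0],[0,0,-0.54],1]]'
python3 -c "
from h import *
st();grab('wrist','w1')"
```

```text
clock: 0.92
position: [339.9, 302.9, 292.6]
ee_rot: [-0.238, 0.666, -0.665, 0.239]
contact_force: [0.6, 0.7, 0.6]
gripper_width: 85.5
clock: 1.75
position: [464.1, 24.3, 291.0]
ee_rot: [-0.053, 0.705, -0.705, 0.052]
contact_force: [0.4, -0.7, 1.2]
gripper_width: 84.8
t 1.75 tcp [464.1  24.3 291. ] jaw x [-0.989 -0.148  0.001] y [-0.001  0.    -1.   ] F [ 0.4 -0.7  1.2] w 84.8 q [ 0.4   0.07 -0.26 -0.   -1.24 -0.25]
```

View pics/w1.png

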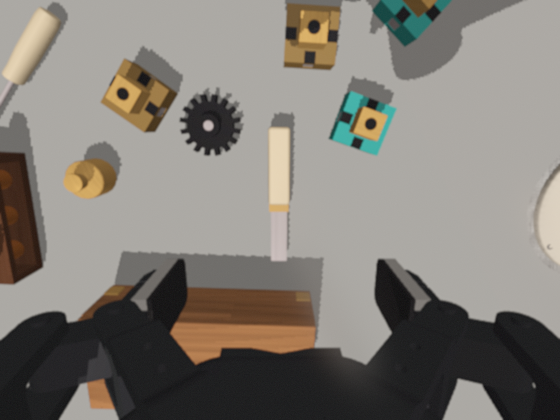

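Run:
```python
from h import *
p,d,K,T=grab("wrist");W=xyz(d,K,T)
h=cv2.cvtColor(p,cv2.COLOR_RGB2HSV)
z=W[...,2]
sub=np.zeros(d.shape,bool);sub[110:268,255:305]=1
print("bench",np.median(z[sub&(z<6)&(d>0)]))
m=sub&(z>8);q=W[m];print(len(q),rect(q[:,:2]),np.percentile(q[:,2],[5,50,95]))
hm=m&(z>26);q=W[hm];print("handle",rect(q[:,:2]),np.percentile(q[:,2],[5,50,95]))
bm=m&(z<23);q=W[bm];print("blade",rect(q[:,:2]),np.percentile(q[:,2],[5,50,95]))
# lid front & corner
sub=np.zeros(d.shape,bool);sub[285:350,185:330]=1
m=sub&(z>80)&(d>0);print("lid z",np.median(z[m]))
```

```text
bench -0.43836445389885625
2654 (array([461.9,  50.3]), array([ 27.9, 184.1]), 8.5) [16.82231514 30.53332192 32.67266754]
handle (array([467.6,  13.1]), array([ 27.9, 108.8]), 8.6) [27.33480704 31.21614284 32.88199478]
blade (array([453.7, 105.8]), array([21.5, 71.8]), 8.3) [16.26012808 17.59021954 18.87977428]
lid z 89.52598317568686
```

```bash
python3 -m creep '[[[1,2,-250],[0,0,0],1],[[1,2,-250],[0,0,0],1],[[1,2,-250],[0,0,0],1],[[1,2,-250],[0,0,0],1],[[1,2,-250],[0,0,0],1],[[1,2,-250],[0,0,0],1],[[1,2,-265],[0,0,0],1],[[1,2,-280],[0,0,0],1],[[1,2,-286],[0,0,0],1],[[1,2,-286],[0,0,0],1]]';python3 -m creep '[[[0,0,0],[0,0,0],-1],[[0,0,0],[0,0,0],-1],[[0,0,0],[0,0,0],-1],[[0,0,0],[0,0,0],-1],[[0,0,0],[0,0,0],-1],[[0,0,0],[0,0,0],-1],[[0,0,0],[0,0,0],-1],[[0,0,0],[0,0,0],-1]]'; python3 -c "
from h import *
st();grab('wrist','w2')"
```

```text
clock: 2.68
position: [464.3, 27.9, 4.3]
ee_rot: [0.055, -0.705, 0.705, -0.053]
contact_force: [-1.2, -0.2, -0.2]
gripper_width: 85.4
clock: 3.35
position: [465.9, 27.4, 6.4]
ee_rot: [-0.053, 0.705, -0.705, 0.054]
contact_force: [-1.6, 0.4, 5.5]
gripper_width: 26.8
t 3.35 tcp [465.9  27.4   6.4] jaw x [-0.989 -0.151 -0.002] y [ 0.002  0.001 -1.   ] F [-1.6  0.4  5.5] w 26.8 q [ 0.41  0.43 -0.64  0.   -0.5  -0.26]
```

View pics/w2.png

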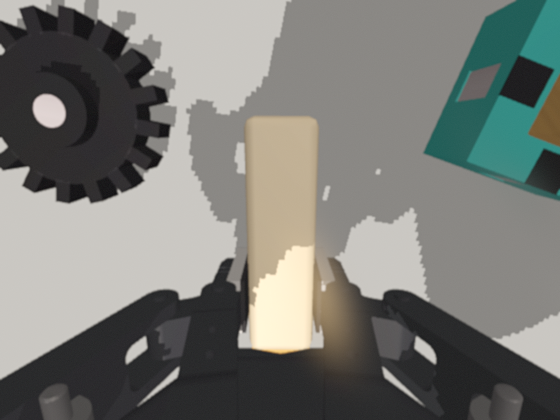

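```bash
python3 -m creep '[[[0,0,30],[0,0,0],-1],[[0,0,57],[0,0,0],-1],[[0,0,57],[0,0,-0.04],-1],[[30,14,57],[0,0,-0.04],-1],[[60,30,57],[0,0,-0.04],-1],[[92,44,57],[0,0,-0.04],-1],[[92,44,57],[0,0,-0.04],-1],[[92,44,57],[0,0,-0.04],-1],[[92,44,57],[0,0,-0.04],-1]]'
python3 - <<'E'
from h import *
st();
for n in("top","scene"):
    p,d,K,T=grab(n,n+"1");W=xyz(d,K,T)
    x,y,z=W[...,0],W[...,1],W[...,2]
    m=(d>0)&(abs(x-545)<25)&(y>105)&(y<195)&(z>60)&(z<86)
    q=W[m];print(n,len(q),rect(q[:,:2]) if len(q)>3 else 0)
    if len(q)>3:
        o=np.argsort(q[:,1]);print(np.round(q[o][::max(1,len(q)//25)]))
        print("plane z fit (c,dy)",np.polyfit(q[:,1]-150,q[:,2],1))
E
```

```text
clock: 4.15
position: [556.0, 70.7, 61.5]
ee_rot: [0.04, -0.706, 0.706, -0.038]
contact_force: [-0.5, -0.2, -1.5]
gripper_width: 26.9
t 4.15 tcp [556.   70.7  61.5] jaw x [-0.994 -0.11   0.002] y [-0.002 -0.    -1.   ] F [-0.5 -0.2 -1.5] w 26.9 q [ 0.42  0.46 -0.36 -0.   -0.75 -0.3 ]
top 170 (array([547.5, 144.3]), array([24.6, 75.6]), 4.7)
[[539. 106.  68.]
 [551. 111.  78.]
 [545. 113.  77.]
 [550. 114.  68.]
 [549. 117.  71.]
 [546. 119.  72.]
 [546. 122.  75.]
 [555. 123.  71.]
 [541. 125.  69.]
 [541. 128.  68.]
 [545. 130.  76.]
 [550. 131.  69.]
 [538. 134.  67.]
 [546. 136.  73.]
 [545. 139.  75.]
 [552. 140.  69.]
 [551. 142.  73.]
 [554. 145.  74.]
 [548. 147.  76.]
 [537. 150.  75.]
 [537. 153.  74.]
 [537. 156.  73.]
 [545. 159.  74.]
 [545. 161.  75.]
 [538. 165.  69.]
 [538. 168.  67.]
 [539. 172.  75.]
 [542. 175.  74.]
 [540. 181.  72.]]
plane z fit (c,dy) [-8.71197843e-03  7.19625897e+01]
scene 312 (array([547.5, 145.2]), array([29. , 82.5]), 5.6)
[[564. 105.  83.]
 [539. 108.  74.]
 [546. 109.  77.]
 [544. 110.  77.]
 [542. 111.  74.]
 [560. 112.  71.]
 [554. 116.  74.]
 [551. 119.  71.]
 [554. 123.  72.]
 [546. 127.  74.]
 [540. 130.  76.]
 [549. 135.  72.]
 [555. 138.  74.]
 [558. 142.  72.]
 [549. 146.  74.]
 [540. 149.  74.]
 [555. 153.  73.]
 [544. 156.  76.]
 [556. 160.  75.]
 [538. 163.  74.]
 [550. 167.  74.]
 [556. 170.  73.]
 [532. 174.  70.]
 [546. 177.  73.]
 [550. 181.  73.]
 [541. 184.  76.]]
plane z fit (c,dy) [-3.65562702e-02  7.44386475e+01]
```

View pics/scene1.png

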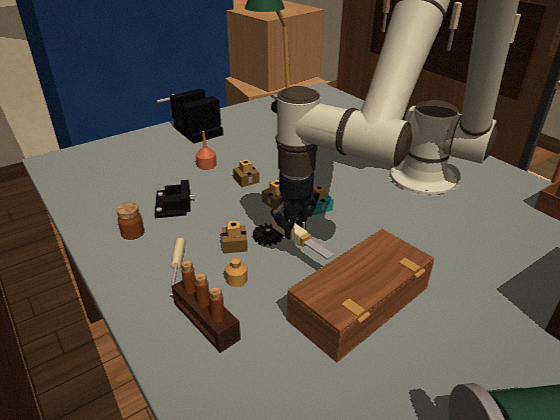

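View pics/top1.png

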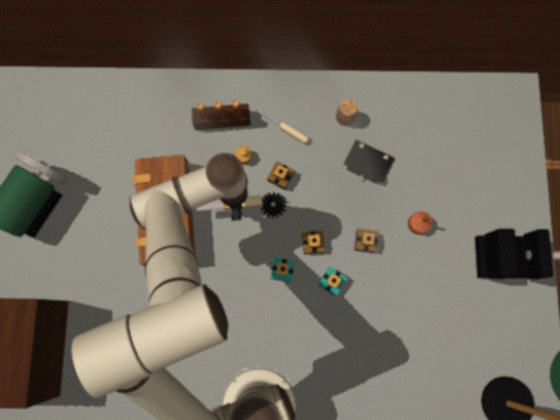

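```bash
python3 -m creep '[[[0,0,2.5],[0,0,0],-1],[[-1.7,15,2.5],[0,0,0],-1],[[-3.3,30,2.5],[0,0,0],-1],[[-5,45,2.5],[0,0,0],-1],[[-6,55,2.5],[0,0,0],-1],[[-7.2,65,2.5],[0,0,0],-1],[[-7.2,65,2.5],[0,0,0],-1],[[-7.2,65,2.5],[0,0,0],-1]]'; python3 -c "
from h import *
st();grab('scene','s2');grab('wrist','w3')"
```

```text
clock: 4.92
position: [549.7, 136.3, 64.9]
ee_rot: [0.04, -0.706, 0.706, -0.039]
contact_force: [0.6, -0.0, -2.0]
gripper_width: 27.4
t 4.92 tcp [549.7 136.3  64.9] jaw x [-0.994 -0.112  0.   ] y [-0. -0. -1.] F [ 0.6 -0.  -2. ] w 27.4 q [ 0.53  0.46 -0.34  0.   -0.77 -0.42]
```

View pics/s2.png

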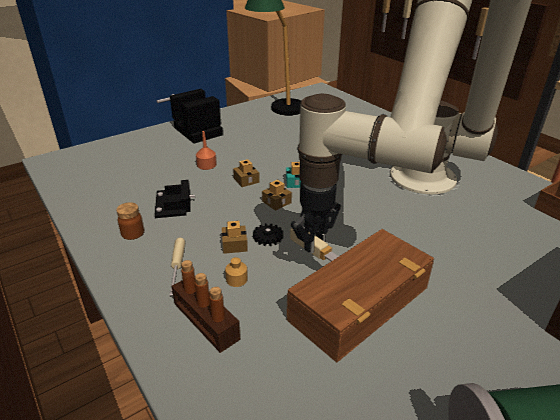

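```bash
python3 -m creep '[[[0,0,5],[0,0,0],-1],[[0,0.5,12],[0,0,0],-1],[[0,1,19],[0,0,0],-1],[[-0.3,2.5,26],[0,0,0],-1],[[-0.5,4.5,34],[0,0,0],-1],[[-0.8,7,41],[0,0,0],-1],[[-1.1,10,48],[0,0,0],-1],[[-1.5,13.5,55],[0,0,0],-1],[[-2,17.5,61],[0,0,0],-1],[[-2,17.5,61],[0,0,0],-1]]'; python3 -c "
from h import *
st();grab('scene','s3')"
```

```text
clock: 5.85
position: [548.8, 154.9, 127.6]
ee_rot: [-0.038, 0.707, -0.705, 0.041]
contact_force: [-0.7, -0.0, -1.9]
gripper_width: 27.0
t 5.85 tcp [548.8 154.9 127.6] jaw x [-0.994 -0.112 -0.003] y [ 0.003  0.002 -1.   ] F [-0.7 -0.  -1.9] w 27.0 q [ 0.56  0.39 -0.27  0.   -0.91 -0.45]
```

View pics/s3.png

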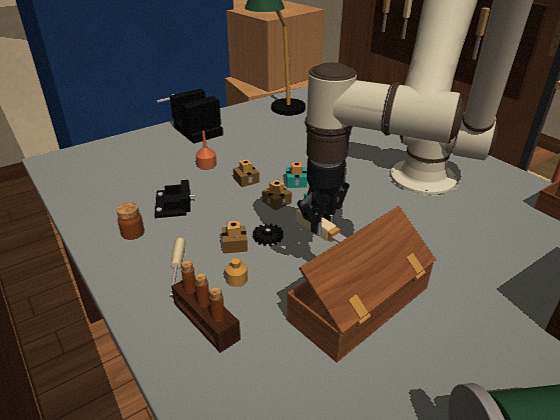

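```bash
python3 -m creep '[[[-1,9.3,12],[0,0,0],-1],[[-2,20,22],[0,0,0],-1],[[-3.6,33,30],[0,0,0],-1],[[-4.3,39,34],[0,0,0],-1],[[-5,46,37],[0,0,0],-1],[[-6.7,60,41],[0,0,0],-1],[[-7.5,68,42.5],[0,0,0],-1],[[-8.3,75,43],[0,0,0],-1],[[-10,90,43],[0,0,0],-1],[[-11,100,42],[0,0,0],-1],[[-11,100,42],[0,0,0],-1],[[-11,100,42],[0,0,0],-1]]'; python3 -c "
from h import *
st();grab('scene','s4')"
```

```text
clock: 6.9
position: [536.8, 254.7, 167.5]
ee_rot: [-0.04, 0.706, -0.706, 0.04]
contact_force: [0.4, -0.0, -1.7]
gripper_width: 26.9
t 6.90 tcp [536.8 254.7 167.5] jaw x [-0.994 -0.112  0.   ] y [-0.     0.001 -1.   ] F [ 0.4 -0.  -1.7] w 26.9 q [ 0.72  0.38 -0.16 -0.   -1.02 -0.6 ]
```

View pics/s4.png

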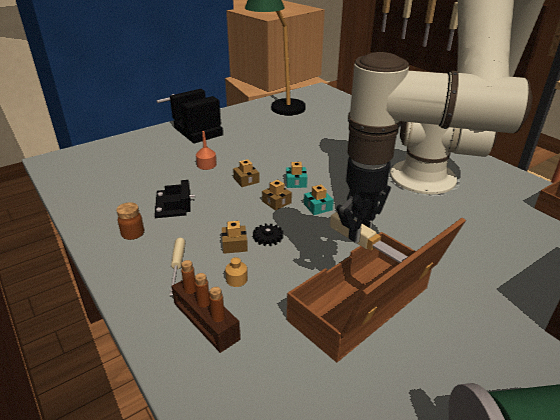

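```bash
python3 -m creep '[[[0,-40,0],[0,0,0],-1],[[0,-80,0],[0,0,0],-1],[[-36,-120,-20],[0,0,0.02],-1],[[-72,-160,-40],[0,0,0.04],-1],[[-72,-195,-60],[0,0,0.04],-1],[[-72,-228,-80],[0,0,0.04],-1],[[-72,-228,-115],[0,0,0.04],-1],[[-72,-228,-140],[0,0,0.04],-1],[[-72,-228,-155],[0,0,0.04],-1],[[-72,-228,-160],[0,0,0.04],-1],[[-72,-228,-162],[0,0,0.04],-1],[[-72,-228,-162],[0,0,0.04],-1]]'; python3 -c "
from h import *
st();grab('scene','s5')"
```

```text
clock: 7.95
position: [464.9, 25.1, 6.7]
ee_rot: [0.053, -0.705, 0.705, -0.053]
contact_force: [0.6, -0.3, -1.3]
gripper_width: 27.2
t 7.95 tcp [464.9  25.1   6.7] jaw x [-0.989 -0.15   0.   ] y [-0. -0. -1.] F [ 0.6 -0.3 -1.3] w 27.2 q [ 0.4   0.43 -0.64  0.   -0.5  -0.25]
```

View pics/s5.png

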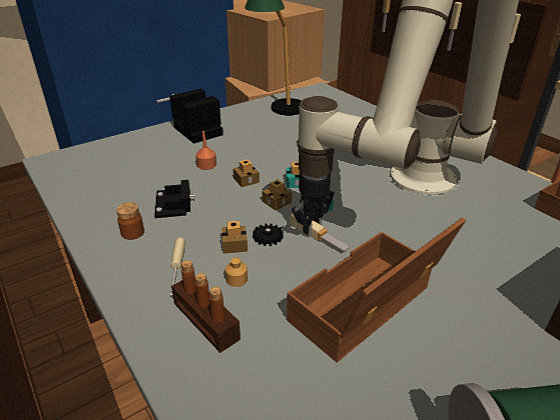

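```bash
python3 -m creep '[[[0,0,-1],[0,0,0],-1],[[0,0,-1],[0,0,0],1],[[0,0,-1],[0,0,0],1],[[0,0,-1],[0,0,0],1],[[0,0,-1],[0,0,0],1],[[0,0,-1],[0,0,0],1],[[0,0,20],[0,0,0],1],[[0,0,60],[0,0,0],1],[[0,0,100],[0,0,0],1]]'; python3 -m creep '[[[0,-80,180],[0,0,0],1],[[0,-80,180],[0,0,0],1],[[0,-80,180],[0,0,0],1],[[0,-80,180],[0,0,0],1],[[0,-80,180],[0,0,0],1],[[0,-80,180],[0,0,0],1],[[0,-80,180],[0,0,0],1]]'; python3 -c "
from h import *
st();grab('wrist','w4')"
```

```text
clock: 8.75
position: [463.8, 25.2, 105.9]
ee_rot: [0.055, -0.705, 0.706, -0.052]
contact_force: [1.6, 0.5, 0.1]
gripper_width: 85.4
clock: 9.33
position: [465.4, -54.7, 287.4]
ee_rot: [-0.051, 0.705, -0.705, 0.054]
contact_force: [-1.3, -0.8, -1.0]
gripper_width: 85.7
t 9.33 tcp [465.4 -54.7 287.4] jaw x [-0.989 -0.149 -0.004] y [ 0.004  0.001 -1.   ] F [-1.3 -0.8 -1. ] w 85.7 q [ 0.23  0.07 -0.26 -0.   -1.23 -0.08]
```

View pics/w4.png

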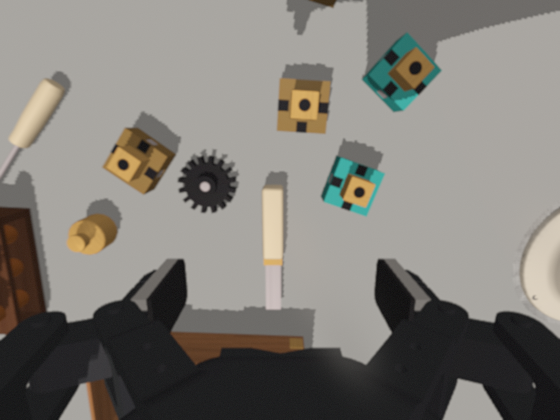

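```bash
python3 -m creep '[[[40,-110,0],[0,0,0],1],[[40,-110,0],[0,0,0],1],[[40,-110,0],[0,0,0],1],[[40,-110,0],[0,0,0],1],[[40,-110,0],[0,0,0],1]]'; python3 -c "
from h import *
st();grab('wrist','w5')"
```

```text
clock: 9.8
position: [504.4, -165.1, 282.9]
ee_rot: [-0.054, 0.706, -0.705, 0.051]
contact_force: [-0.7, 0.2, 0.2]
gripper_width: 85.4
t 9.80 tcp [ 504.4 -165.1  282.9] jaw x [-0.989 -0.148  0.005] y [-0.006  0.001 -1.   ] F [-0.7  0.2  0.2] w 85.4 q [-0.01  0.19 -0.13 -0.   -1.25  0.16]
```

View pics/w5.png

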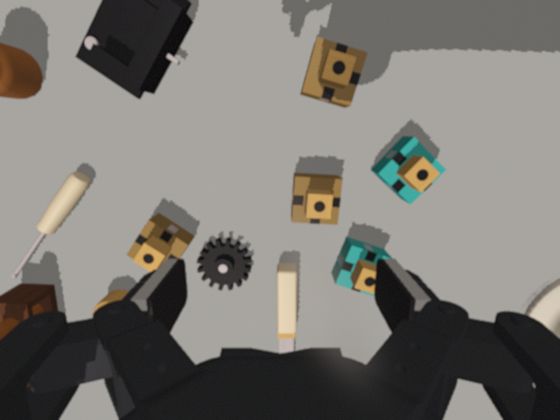

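```bash
cat > heads.py <<'E'
from h import *
import sys
def look(n="wrist",save=None):
    p,d,K,T=grab(n,save);W=xyz(d,K,T);z=W[...,2];x,y=W[...,0],W[...,1]
    hsv=cv2.cvtColor(p,cv2.COLOR_RGB2HSV);H,S,V=cv2.split(hsv)
    ok=(d>0)
    bz=np.median(z[ok&(abs(z)<6)]);z=z-bz
    # boss top
    m=(ok&(z>58)&(z<70)&(H>8)&(H<28)&(S>90)&(V>90)).astype(np.uint8)
    k,l,St,C=cv2.connectedComponentsWithStats(m)
    for i in range(1,k):
        if St[i,4]<150: continue
        c,wh,a=rect(W[l==i][:,:2])
        if not(20<min(wh) and max(wh)<42): continue
        r=np.hypot(x-c[0],y-c[1])
        tz=np.median(z[l==i])
        bm=ok&(r<48)&(z>30)&(z<42)
        q=W[bm][:,:2]
        body=rect(q)
        turq=np.median(H[bm&(S>60)&(V>60)]) if (bm&(S>60)&(V>60)).any() else -1
        k2=(bm&(V<45)&(r>16)).astype(np.uint8)
        kk,l2,S2,_=cv2.connectedComponentsWithStats(k2)
        bars=[]
        for j in range(1,kk):
            if S2[j,4]>12:
                g=W[l2==j].mean(0);bars.append((S2[j,4],round(float(np.degrees(np.arctan2(g[1]-c[1],g[0]-c[0]))),0),round(float(np.hypot(*(g[:2]-c))),0)))
        print("boss",c,wh,a,"ztop %.1f"%tz,"bodyz %.1f"%np.median(z[bm]),"body",*body,"H",turq,"bars(n,ang,r)",bars)
    return p,d,K,T,W
if __name__=="__main__": st();look(sys.argv[1],sys.argv[2])
E
python3 heads.py wrist w6; python3 heads.py top t6;python3 heads.py scene s6
python3 - <<'E'
from h import *
p,d,K,T=grab("wrist");W=xyz(d,K,T);x,y,z=W[...,0],W[...,1],W[...,2]
m=(d>0)&(x>600)&(y<-220)&(x<760)&(y>-380)
q=W[m&(z>40)&(z<52)];print("bar top",rect(q[:,:2]),np.median(q[:,2]))
q=W[m&(z>12)&(z<26)];
u=np.array([np.cos(np.radians(-25.6)),np.sin(np.radians(-25.6))])
print(np.median(z[m&(abs(z)<6)]))
t=p[:,:,0]>110
mm=m&(z>10)&(z<30)&t&(np.hypot(x-648,y+289)<25)
q=W[mm];print("tongue",len(q),np.round(q.mean(0)),rect(q[:,:2]))
E
```

```text
t 9.85 tcp [ 504.3 -164.3  283.5] jaw x [-0.989 -0.149  0.004] y [-0.004  0.001 -1.   ] F [-0.4  0.6  0.2] w 84.9 q [-0.01  0.19 -0.13 -0.   -1.25  0.16]
boss [ 460.4 -300. ] [30.2 30.2] 82.9 ztop 63.9 bodyz 36.0 body [ 460.3 -300.1] [60.6 60.1] 83.0 H 18.0 bars(n,ang,r) [(np.int32(54), -97.0, 26.0), (np.int32(71), 173.0, 25.0), (np.int32(77), 83.0, 23.0)]
boss [ 342.8 -201.8] [29.8 30.4] 57.3 ztop 63.9 bodyz 36.0 body [ 342.3 -202.1] [60.6 60.8] 56.7 H 87.0 bars(n,ang,r) [(np.int32(68), -33.0, 24.0), (np.int32(51), 58.0, 24.0)]
boss [ 453.6 -147.5] [30.1 30.1] 5.0 ztop 63.9 bodyz 36.0 body [ 453.4 -147.4] [60.6 60.4] 5.6 H 18.0 bars(n,ang,r) [(np.int32(29), -176.0, 25.0)]
boss [651.3 -51.3] [31.  30.2] 63.1 ztop 64.0 bodyz 36.1 body [651.4 -51.3] [61.1 60.6] 63.2 H 18.0 bars(n,ang,r) [(np.int32(68), -118.0, 23.0), (np.int32(29), -26.0, 24.0)]
boss [374.8 -60.6] [30.4 26.9] 80.8 ztop 63.9 bodyz 36.0 body [373.3 -59.9] [61.  60.2] 79.3 H 87.0 bars(n,ang,r) [(np.int32(57), -105.0, 23.0)]
t 9.90 tcp [ 504.3 -163.8  284.1] jaw x [-0.989 -0.151  0.003] y [-0.003  0.001 -1.   ] F [ 0.6 -0.1 -0.3] w 85.4 q [-0.01  0.19 -0.13 -0.   -1.25  0.16]
t 9.95 tcp [ 504.4 -163.5  284.8] jaw x [-0.988 -0.152  0.002] y [-0.002  0.    -1.   ] F [ 0.4 -0.3 -0.5] w 85.7 q [-0.01  0.19 -0.13 -0.   -1.25  0.16]
bar top (array([ 664.8, -296.2]), array([99.9, 23.3]), 64.1) 45.398763794518516
-0.43911323452670104
tongue 68 [ 649. -288.   22.] (array([ 649.1, -288.7]), array([ 5.8, 14.6]), 67.6)
```

```bash
python3 -m creep '[[[-50,16,-80],[0,0,1.508],1],[[-50,16,-80],[0,0,1.508],1],[[-50,16,-80],[0,0,1.508],1],[[-50,16,-80],[0,0,1.508],1],[[-50,16,-80],[0,0,1.508],1],[[-50,16,-80],[0,0,1.508],1],[[-50,16,-80],[0,0,1.508],1],[[-50,16,-80],[0,0,1.508],1],[[-50,16,-80],[0,0,1.508],1],[[-50,16,-80],[0,0,1.508],1],[[-50,16,-80],[0,0,1.508],1],[[-50,16,-80],[0,0,1.508],1]]'; python3 -m creep '[[[0,0,0],[0,0,0.05],1],[[0,0,0],[0,0,0.05],1],[[0,0,0],[0,0,0.05],1]]'; python3 heads.py wrist w7;python3 heads.py top t7
```

```text
clock: 11.05
position: [454.8, -147.5, 206.1]
ee_rot: [-0.521, 0.477, -0.478, 0.522]
contact_force: [-0.3, -0.1, 1.0]
gripper_width: 85.2
clock: 11.3
position: [454.9, -147.7, 206.1]
ee_rot: [-0.531, 0.466, -0.467, 0.532]
contact_force: [-0.2, 0.7, 0.3]
gripper_width: 85.6
t 11.30 tcp [ 454.9 -147.7  206.1] jaw x [ 0.13  -0.992  0.   ] y [ 0.001  0.    -1.   ] F [-0.2  0.7  0.3] w 85.6 q [ 0.03  0.16 -0.38 -0.   -1.04  1.67]
boss [ 453.8 -147.1] [30.1 29.9] 4.9 ztop 63.9 bodyz 36.1 body [ 453.6 -147.2] [60.9 60. ] 5.2 H 18.0 bars(n,ang,r) []
boss [ 460.7 -299.6] [31.1 30.1] 83.0 ztop 63.9 bodyz 36.0 body [ 460.5 -299.7] [61.1 60.3] 83.1 H 18.0 bars(n,ang,r) [(np.int32(90), 84.0, 24.0), (np.int32(67), 173.0, 26.0)]
boss [373.5 -60. ] [30.  30.7] 79.1 ztop 63.8 bodyz 36.1 body [373.3 -59.5] [60.6 61. ] 79.4 H 87.0 bars(n,ang,r) [(np.int32(85), -10.0, 24.0), (np.int32(43), 81.0, 26.0), (np.int32(94), -102.0, 23.0)]
boss [ 343.  -201.2] [30.  29.3] 57.2 ztop 63.8 bodyz 36.0 body [ 342.3 -201.7] [60.9 61.1] 56.7 H 86.0 bars(n,ang,r) []
t 11.35 tcp [ 454.9 -147.8  206.1] jaw x [ 0.129 -0.992  0.   ] y [ 0.001  0.    -1.   ] F [-0.2 -0.1  0.2] w 85.0 q [ 0.03  0.16 -0.38 -0.   -1.04  1.67]
```

View pics/w7.png

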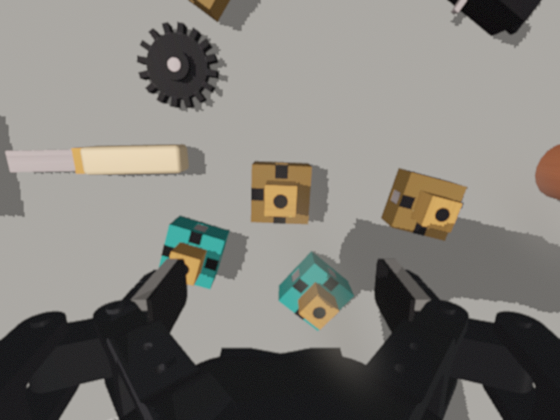

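```bash
python3 -m creep '[[[-1.2,0.5,-40],[0,0,-0.04],1],[[-1.2,0.5,-80],[0,0,-0.04],1],[[-1.2,0.5,-120],[0,0,-0.04],1],[[-1.2,0.5,-145],[0,0,-0.04],1],[[-1.2,0.5,-160],[0,0,-0.04],1],[[-1.2,0.5,-160],[0,0,-0.04],1],[[-1.2,0.5,-160],[0,0,-0.04],-1],[[-1.2,0.5,-160],[0,0,-0.04],-1],[[-1.2,0.5,-160],[0,0,-0.04],-1],[[-1.2,0.5,-160],[0,0,-0.04],-1],[[-1.2,0.5,-160],[0,0,-0.04],-1],[[-1.2,0.5,-160],[0,0,-0.04],-1]]'; python3 -c "
from h import *
st();grab('wrist','w8')"
```

```text
clock: 12.4
position: [454.6, -147.7, 47.2]
ee_rot: [-0.521, 0.476, -0.478, 0.523]
contact_force: [-0.7, 3.2, 6.0]
gripper_width: 28.9
t 12.40 tcp [ 454.6 -147.7   47.2] jaw x [ 0.09  -0.996  0.   ] y [ 0.003  0.    -1.   ] F [-0.7  3.2  6. ] w 28.9 q [ 0.03  0.37 -0.58 -0.   -0.62  1.63]
```

View pics/w8.png

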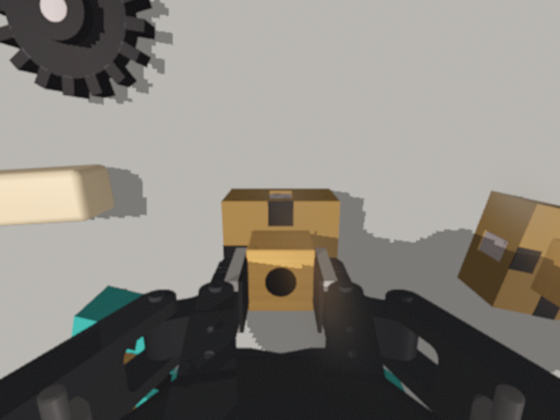

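```bash
python3 -m creep '[[[0,0,15],[0,0,0],-1],[[20,-16,25],[0,0,-0.12],-1],[[50,-40,25],[0,0,-0.24],-1],[[80,-64,25],[0,0,-0.36],-1],[[110,-88,25],[0,0,-0.48],-1],[[145,-117,20],[0,0,-0.54],-1],[[145,-117,10],[0,0,-0.54],-1],[[145,-117,2],[0,0,-0.54],-1],[[145,-117,2],[0,0,-0.54],-1],[[145,-117,2],[0,0,-0.54],-1]]'; python3 heads.py wrist w9;python3 heads.py top t9;python3 heads.py scene s9
```

```text
clock: 13.28
position: [598.5, -264.9, 47.6]
ee_rot: [0.376, -0.599, 0.599, -0.376]
contact_force: [0.5, -1.7, -3.6]
gripper_width: 28.5
t 13.28 tcp [ 598.5 -264.9   47.6] jaw x [-0.435 -0.901 -0.   ] y [ 0. -0. -1.] F [ 0.5 -1.7 -3.6] w 28.5 q [-0.17  0.6  -0.13  0.   -0.84  1.29]
boss [ 598.2 -265.3] [30.6 30. ] 65.1 ztop 64.2 bodyz 36.5 body [ 611.3 -271.1] [60.3 31.5] 63.9 H 18.0 bars(n,ang,r) [(np.int32(101), 60.0, 28.0)]
t 13.33 tcp [ 598.2 -264.5   47.6] jaw x [-0.435 -0.901 -0.   ] y [-0.  0. -1.] F [ 1.3 -0.3 -3.5] w 28.2 q [-0.17  0.6  -0.13 -0.   -0.84  1.29]
t 13.38 tcp [ 598.  -264.4   47.6] jaw x [-0.435 -0.901 -0.   ] y [-0.001  0.    -1.   ] F [ 0.8 -0.6 -3.1] w 28.5 q [-0.17  0.6  -0.13 -0.   -0.84  1.29]
```

View pics/w9.png

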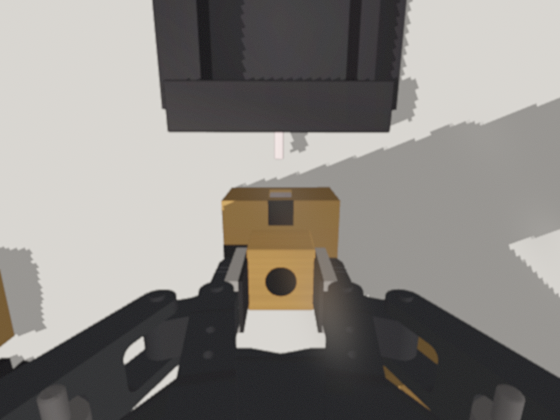

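View pics/s9.png

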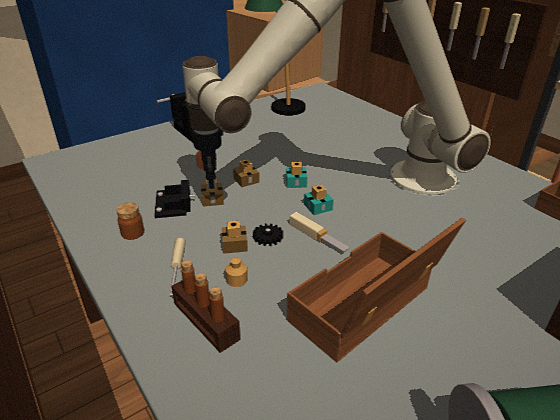

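```bash
python3 -m creep '[[[7,-3.5,0],[0,0,0],-1],[[13,-6.3,0],[0,0,0],-1],[[16,-7.8,0],[0,0,0],-1],[[19,-9.2,0],[0,0,0],-1],[[22,-10.7,0],[0,0,0],-1],[[25,-12.1,0],[0,0,0],-1],[[27,-13.1,0],[0,0,0],-1],[[29,-14.1,0],[0,0,0],-1],[[29,-14.1,0],[0,0,0],-1]]'; python3 heads.py wrist w10; python3 -m creep '[[[2,-1,0],[0,0,0],-1],[[2,-1,0],[0,0,0],-1],[[2,-1,0],[0,0,0],-1]]'
```

```text
clock: 14.18
position: [625.7, -278.0, 47.4]
ee_rot: [-0.377, 0.601, -0.597, 0.374]
contact_force: [-4.3, 3.7, 1.4]
gripper_width: 28.7
t 14.18 tcp [ 625.7 -278.    47.4] jaw x [-0.435 -0.9    0.001] y [-0.006  0.002 -1.   ] F [-4.3  3.7  1.4] w 28.7 q [-0.18  0.65 -0.04 -0.   -0.89  1.3 ]
boss [ 625.6 -278.4] [30.6 30.1] 64.6 ztop 64.0 bodyz 36.1 body [ 638.3 -284. ] [60.4 31.7] 64.3 H 18.0 bars(n,ang,r) [(np.int32(92), 61.0, 28.0)]
clock: 14.48
position: [627.4, -278.8, 47.4]
ee_rot: [-0.377, 0.601, -0.597, 0.374]
contact_force: [-4.8, 3.4, 0.1]
gripper_width: 28.6
```

View pics/w10.png

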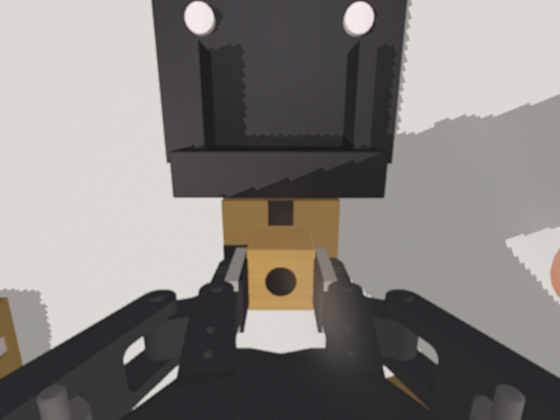

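```bash
python3 -m creep '[[[1,-0.5,0],[0,0,0],-1],[[2,-1,0],[0,0,0],-1],[[2,-1,0],[0,0,0],-1]]'
```

```text
clock: 14.73
position: [628.8, -279.5, 47.5]
ee_rot: [-0.377, 0.601, -0.597, 0.374]
contact_force: [-7.2, 4.7, 2.9]
gripper_width: 28.7
```

```bash
python3 -m creep '[[[1,-0.5,0],[0,0,0],-1],[[2,-1,0],[0,0,0],-1],[[2,-1,0],[0,0,0],-1]]'; python3 -c "
from h import *
st();grab('wrist','w11')"
```

```text
clock: 14.98
position: [628.8, -279.5, 47.4]
ee_rot: [-0.378, 0.603, -0.595, 0.373]
contact_force: [-10.1, 8.0, 5.3]
gripper_width: 28.2
t 14.98 tcp [ 628.8 -279.5   47.4] jaw x [-0.436 -0.9    0.001] y [-0.012  0.005 -1.   ] F [-10.1   8.    5.3] w 28.2 q [-0.19  0.65 -0.02 -0.   -0.91  1.31]
```

View pics/w11.png

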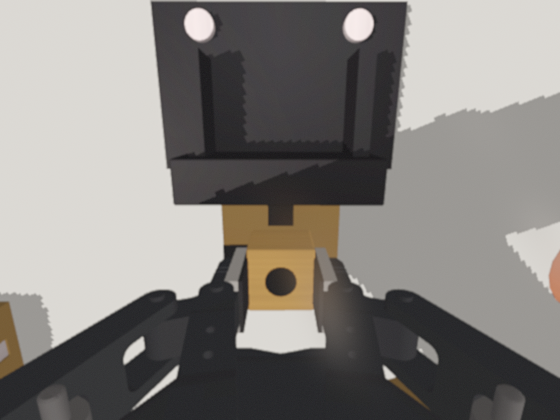

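```bash
python3 -m creep '[[[-15,7.5,0],[0,0,0],-1],[[-35,17,0],[0,0,0],-1],[[-35,17,0],[0,0,-0.8],-1],[[-35,17,0],[0,0,-0.8],-1],[[-35,17,0],[0,0,-0.8],-1],[[-35,17,0],[0,0,-0.8],-1],[[-35,17,0],[0,0,-0.8],-1],[[-35,17,0],[0,0,-0.8],-1],[[-35,17,0],[0,0,-0.8],-1],[[-35,17,0],[0,0,-0.8],-1]]';  python3 -m creep '[[[0,0,0],[0,0,-0.771],-1],[[0,0,0],[0,0,-0.771],-1],[[0,0,0],[0,0,-0.771],-1],[[0,0,0],[0,0,-0.771],-1],[[0,0,0],[0,0,-0.771],-1],[[0,0,0],[0,0,-0.771],-1],[[0,0,0],[0,0,-0.771],-1],[[0,0,0],[0,0,-0.771],-1]]';python3 heads.py wrist w12
```

```text
clock: 15.87
position: [599.1, -265.2, 47.6]
ee_rot: [0.113, -0.698, 0.698, -0.113]
contact_force: [0.2, -1.1, -3.7]
gripper_width: 29.1
clock: 16.53
position: [598.9, -264.9, 47.6]
ee_rot: [0.157, 0.69, -0.689, -0.157]
contact_force: [-0.2, -0.4, -3.9]
gripper_width: 28.6
t 16.53 tcp [ 598.9 -264.9   47.6] jaw x [-0.902  0.432 -0.   ] y [ 0.  0. -1.] F [-0.2 -0.4 -3.9] w 28.6 q [-0.17  0.6  -0.13 -0.   -0.84 -0.28]
boss [ 598.  -265.2] [30.1 30.5] 64.2 ztop 64.2 bodyz 36.4 body [ 591.7 -277.9] [32.1 60.4] 64.0 H 18.0 bars(n,ang,r) [(np.int32(92), -31.0, 27.0)]
```

View pics/w12.png

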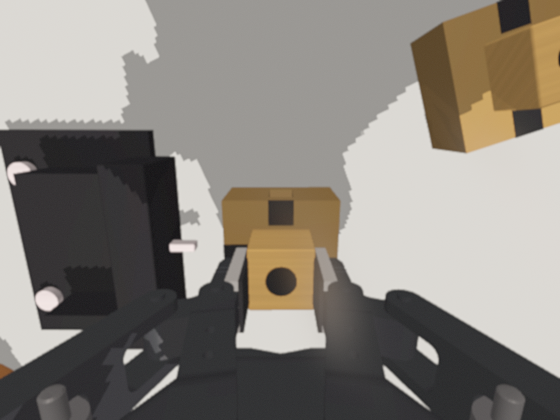

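```bash
python3 -m creep '[[[7,-3.5,0],[0,0,0],-1],[[13,-6.3,0],[0,0,0],-1],[[16,-7.8,0],[0,0,0],-1],[[19,-9.2,0],[0,0,0],-1],[[22,-10.7,0],[0,0,0],-1],[[25,-12.1,0],[0,0,0],-1],[[27,-13.1,0],[0,0,0],-1],[[29,-14.1,0],[0,0,0],-1],[[31,-15,0],[0,0,0],-1],[[31,-15,0],[0,0,0],-1]]';  python3 -m creep '[[[1,-0.5,0],[0,0,0],-1],[[2,-1,0],[0,0,0],-1],[[2,-1,0],[0,0,0],-1]]';python3 -c "
from h import *
st();grab('wrist','w13')"
```

```text
clock: 17.42
position: [627.4, -279.1, 47.6]
ee_rot: [0.155, 0.69, -0.689, -0.16]
contact_force: [-4.9, 3.4, -0.6]
gripper_width: 28.7
clock: 17.67
position: [628.8, -279.7, 47.6]
ee_rot: [0.155, 0.69, -0.689, -0.161]
contact_force: [-7.0, 4.2, 1.3]
gripper_width: 28.7
t 17.67 tcp [ 628.8 -279.7   47.6] jaw x [-0.9    0.435  0.008] y [-0.008  0.003 -1.   ] F [-7.   4.2  1.3] w 28.7 q [-0.18  0.65 -0.02 -0.   -0.9  -0.26]
```

View pics/w13.png

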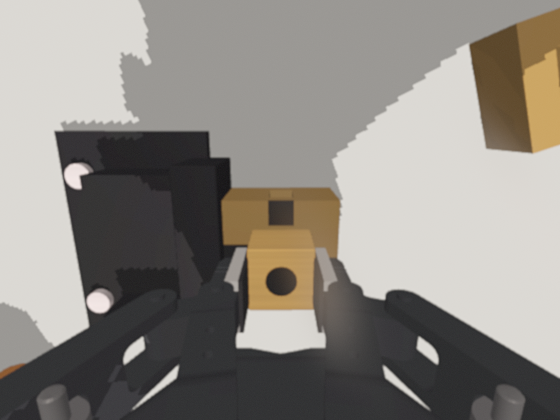

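```bash
python3 -m creep '[[[1,-0.5,0],[0,0,0],-1],[[2,-1,0],[0,0,0],-1],[[2,-1,0],[0,0,0],-1]]';  python3 -m creep '[[[-15,7.5,0],[0,0,0],-1],[[-35,17,0],[0,0,0],-1],[[-35,17,0],[0,0,-0.8],-1],[[-35,17,0],[0,0,-0.8],-1],[[-35,17,0],[0,0,-0.8],-1],[[-35,17,0],[0,0,-0.8],-1],[[-35,17,0],[0,0,-0.8],-1],[[-35,17,0],[0,0,-0.8],-1],[[-35,17,0],[0,0,-0.8],-1],[[-35,17,0],[0,0,-0.8],-1]]';  python3 -m creep '[[[0,0,0],[0,0,-0.771],-1],[[0,0,0],[0,0,-0.771],-1],[[0,0,0],[0,0,-0.771],-1],[[0,0,0],[0,0,-0.771],-1],[[0,0,0],[0,0,-0.771],-1],[[0,0,0],[0,0,-0.771],-1],[[0,0,0],[0,0,-0.771],-1],[[0,0,0],[0,0,-0.771],-1]]';python3 heads.py wrist w14
```

```text
clock: 17.97
position: [628.9, -279.8, 47.7]
ee_rot: [0.153, 0.69, -0.689, -0.162]
contact_force: [-11.0, 7.3, 4.3]
gripper_width: 28.5
clock: 18.8
position: [599.2, -265.1, 47.7]
ee_rot: [0.414, 0.573, -0.573, -0.414]
contact_force: [1.1, 0.7, -6.2]
gripper_width: 28.6
clock: 19.47
position: [598.9, -265.0, 47.7]
ee_rot: [0.598, 0.377, -0.377, -0.598]
contact_force: [-0.7, 0.6, -6.5]
gripper_width: 28.5
t 19.47 tcp [ 598.9 -265.    47.7] jaw x [0.432 0.902 0.   ] y [ 0. -0. -1.] F [-0.7  0.6 -6.5] w 28.5 q [-0.17  0.6  -0.13 -0.   -0.84 -1.85]
boss [ 597.6 -264.7] [30.7 30.2] 64.4 ztop 64.2 bodyz 36.5 body [ 584.7 -258.3] [60.4 31.8] 64.0 H 17.0 bars(n,ang,r) [(np.int32(140), -122.0, 26.0)]
```

View pics/w14.png

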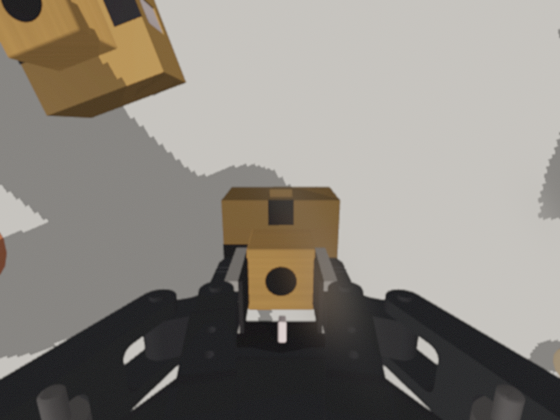

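```bash
python3 -m creep '[[[7,-3.5,0],[0,0,0],-1],[[13,-6.3,0],[0,0,0],-1],[[16,-7.8,0],[0,0,0],-1],[[19,-9.2,0],[0,0,0],-1],[[22,-10.7,0],[0,0,0],-1],[[25,-12.1,0],[0,0,0],-1],[[27,-13.1,0],[0,0,0],-1],[[29,-14.1,0],[0,0,0],-1],[[31,-15,0],[0,0,0],-1],[[31,-15,0],[0,0,0],-1]]';  python3 -m creep '[[[1,-0.5,0],[0,0,0],-1],[[2,-1,0],[0,0,0],-1],[[3,-1.5,0],[0,0,0],-1],[[4,-2,0],[0,0,0],-1],[[4,-2,0],[0,0,0],-1]]';python3 -c "
from h import *
st();grab('wrist','w15');grab('scene','s15')"
```

```text
clock: 20.35
position: [626.8, -278.9, 48.0]
ee_rot: [-0.597, -0.374, 0.378, 0.601]
contact_force: [-6.3, 4.6, 2.1]
gripper_width: 28.7
clock: 20.77
position: [629.2, -280.1, 48.0]
ee_rot: [-0.596, -0.373, 0.378, 0.602]
contact_force: [-10.3, 7.1, 4.2]
gripper_width: 28.6
t 20.77 tcp [ 629.2 -280.1   48. ] jaw x [ 0.435  0.9   -0.001] y [-0.011  0.004 -1.   ] F [-10.3   7.1   4.2] w 28.6 q [-0.19  0.65 -0.02 -0.   -0.91 -1.83]
```

View pics/w15.png

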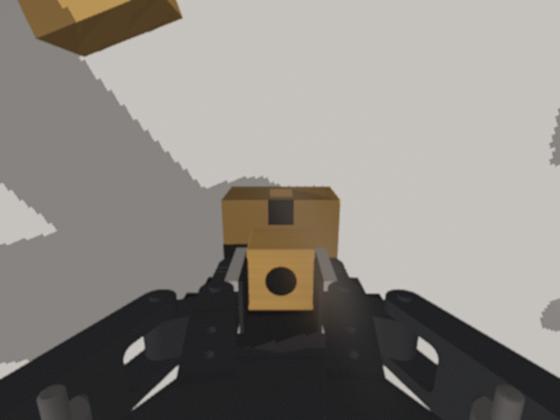

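View pics/s15.png

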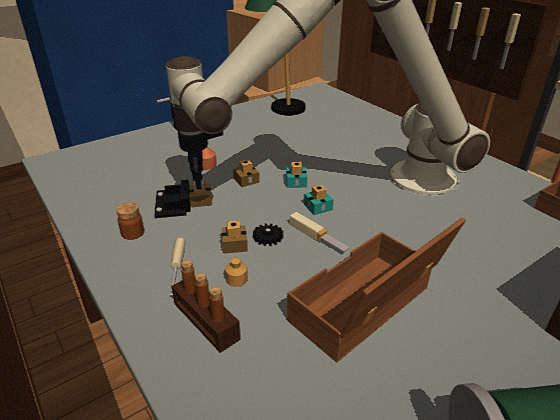

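```bash
python3 -m creep '[[[-18,9,0],[0,0,0],-1],[[-36,17.5,0],[0,0,0],-1],[[-36,17.5,40],[0,0,0],-1],[[-36,17.5,80],[0,0,0],-1],[[-36,30,122],[0,0,0],-1],[[-36,70,122],[0,0,0.1],-1],[[-36,110,122],[0,0,0.2],-1],[[-36,150,122],[0,0,0.3],-1],[[-36,190,122],[0,0,0.4],-1],[[-30,230,122],[0,0,0.5],-1],[[-24,270,122],[0,0,0.56],-1],[[-20,310,122],[0,0,0.56],-1]]'; python3 -m creep '[[[5,40,0],[0,0,0],-1],[[7,80,0],[0,0,0],-1],[[9,120,0],[0,0,0],-1],[[11,160,0],[0,0,0],-1],[[13,200,0],[0,0,0],-1],[[13,230,0],[0,0,0],-1],[[13,255,0],[0,0,0],-1],[[13,255,0],[0,0,0],-1],[[13,255,0],[0,0,0],-1]]'; python3 -c "
from h import *
st();grab('wrist','w16');grab('scene','s16');grab('top','t16')"
```

```text
clock: 21.87
position: [613.9, 30.0, 170.0]
ee_rot: [0.471, 0.528, -0.527, -0.471]
contact_force: [0.1, -0.1, -5.0]
gripper_width: 28.8
clock: 22.62
position: [626.2, 284.7, 168.9]
ee_rot: [-0.471, -0.527, 0.528, 0.471]
contact_force: [0.3, -0.0, -4.7]
gripper_width: 29.1
t 22.62 tcp [626.2 284.7 168.9] jaw x [-0.112  0.994 -0.   ] y [-0.001 -0.    -1.   ] F [ 0.3 -0.  -4.7] w 29.1 q [ 0.66  0.53  0.09 -0.   -1.13 -2.12]
```

View pics/s16.png

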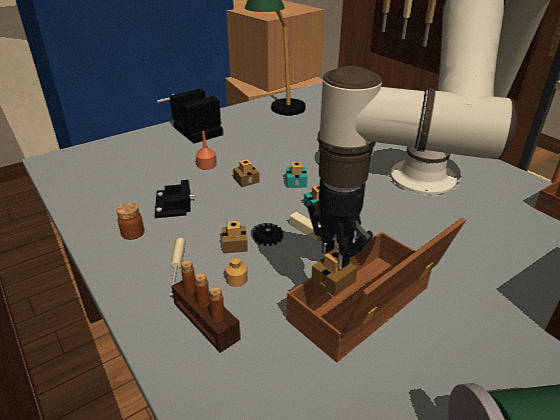

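View pics/w16.png

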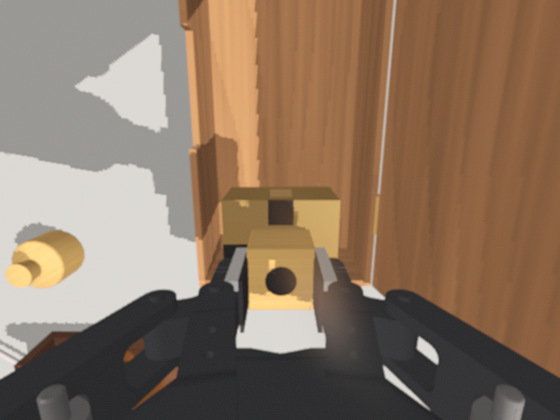

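```bash
python3 -m creep '[[[-3,0,-30],[0,0,0],-1],[[-3,0,-60],[0,0,0],-1],[[-3,0,-85],[0,0,0],-1],[[-3,0,-100],[0,0,0],-1],[[-3,0,-108],[0,0,0],-1],[[-3,0,-112],[0,0,0],-1],[[-3,0,-113],[0,0,0],-1],[[-3,0,-113],[0,0,0],-1]]'
```

```text
clock: 23.43
position: [624.7, 283.0, 58.0]
ee_rot: [0.472, 0.527, -0.526, -0.472]
contact_force: [1.0, 0.6, -5.9]
gripper_width: 28.2
```

```bash
python3 -m creep '[[[0,0,-1],[0,0,0],-1],[[0,0,-2],[0,0,0],-1],[[0,0,-3],[0,0,0],-1],[[0,0,-3],[0,0,0],-1]]'
```

```text
clock: 23.77
position: [624.3, 283.5, 55.5]
ee_rot: [0.472, 0.528, -0.526, -0.471]
contact_force: [-2.1, -0.5, 0.4]
gripper_width: 28.7
```

```bash
python3 -m creep '[[[0,0,0],[0,0,0],0.1],[[0,0,0],[0,0,0],0.1],[[0,0,0],[0,0,0],0.1],[[0,0,0],[0,0,0],0.1],[[0,0,30],[0,0,0],0.1],[[0,0,70],[0,0,0],0.1],[[0,0,110],[0,0,0],0.1],[[0,0,150],[0,0,0],0.1]]'; python3 heads.py wrist w17; python3 heads.py top t17;python3 heads.py scene s17
```

```text
clock: 24.43
position: [623.7, 282.9, 205.7]
ee_rot: [-0.472, -0.527, 0.527, 0.472]
contact_force: [1.0, 0.2, -0.3]
gripper_width: 47.1
t 24.43 tcp [623.7 282.9 205.7] jaw x [-0.11   0.994 -0.   ] y [ 0. -0. -1.] F [ 1.   0.2 -0.3] w 47.1 q [ 0.66  0.5   0.13  0.   -1.2  -2.12]
boss [712.3  61.2] [21.2 21.4] 17.8 ztop 58.8 bodyz 37.2 body [711.2  62.8] [48.9 46.9] 32.1 H 20.0 bars(n,ang,r) []
t 24.48 tcp [628.1 284.6 216.9] jaw x [-0.111  0.994  0.005] y [ 0.017  0.007 -1.   ] F [1.7 0.3 8.9] w 47.0 q [ 0.66  0.5   0.15  0.01 -1.21 -2.12]
t 24.53 tcp [627.8 284.9 213.9] jaw x [-0.111  0.994  0.006] y [ 0.016  0.008 -1.   ] F [-0.2  0.1  1. ] w 47.2 q [ 0.66  0.5   0.14  0.   -1.2  -2.12]
```

View pics/w17.png

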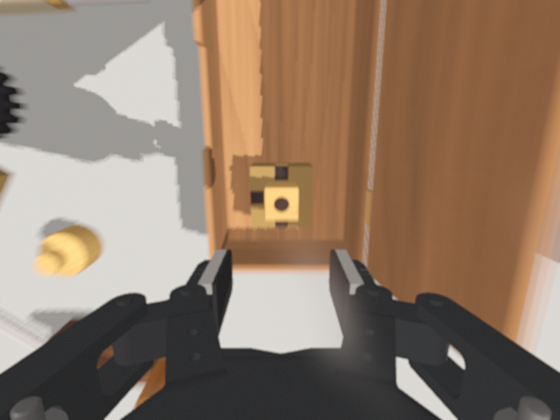

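View pics/s17.png

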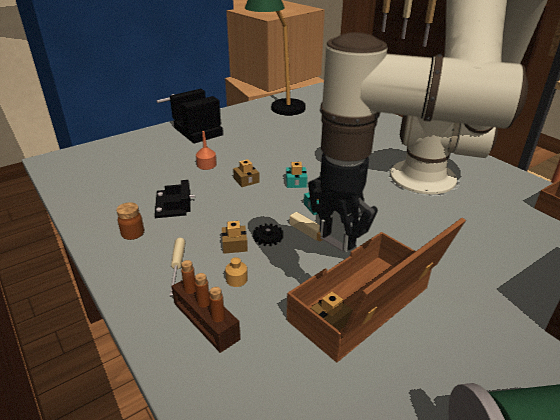

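```bash
python3 -m creep '[[[2,-40,0],[0,0,-0.1],1],[[5,-80,0],[0,0,-0.2],1],[[8,-120,0],[0,0,-0.3],1],[[11,-160,0],[0,0,-0.4],1],[[14,-200,0],[0,0,-0.5],1],[[17,-240,0],[0,0,-0.59],1],[[20,-280,0],[0,0,-0.59],1],[[24,-320,0],[0,0,-0.59],1],[[24,-336,0],[0,0,-0.59],1],[[24,-336,0],[0,0,-0.59],1],[[24,-336,0],[0,0,-0.59],1]]'; python3 heads.py wrist w18; python3 heads.py top t18;python3 heads.py scene s18
```

```text
clock: 25.5
position: [647.2, -54.1, 202.5]
ee_rot: [-0.605, -0.365, 0.367, 0.605]
contact_force: [0.3, 0.3, 0.5]
gripper_width: 85.3
t 25.50 tcp [647.2 -54.1 202.5] jaw x [ 0.464  0.886 -0.001] y [-0.002  0.    -1.   ] F [0.3 0.3 0.5] w 85.3 q [ 0.17  0.45  0.03 -0.   -1.16 -2.22]
boss [650.9 -50.4] [29.7 29.5] 62.9 ztop 64.0 bodyz 36.1 body [651.3 -50.5] [60.2 60.4] 62.4 H 18.0 bars(n,ang,r) [(np.int32(42), -116.0, 26.0)]
boss [712.   60.4] [20.7 21.1] 87.2 ztop 59.0 bodyz 37.3 body [712.3  60.6] [49.5 48.5] 18.8 H 18.0 bars(n,ang,r) []
t 25.55 tcp [647.4 -53.  202.7] jaw x [ 0.463  0.887 -0.001] y [-0.002  0.    -1.   ] F [ 0.5  0.2 -0.7] w 85.4 q [ 0.17  0.45  0.03 -0.   -1.16 -2.22]
t 25.60 tcp [647.5 -52.3 203. ] jaw x [ 0.462  0.887 -0.   ] y [-0.001  0.    -1.   ] F [-0.3 -0.   0.7] w 85.5 q [ 0.17  0.45  0.03 -0.   -1.16 -2.22]
```

View pics/w18.png

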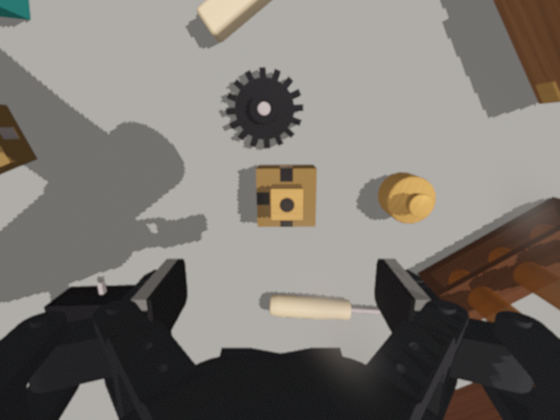

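View pics/t18.png

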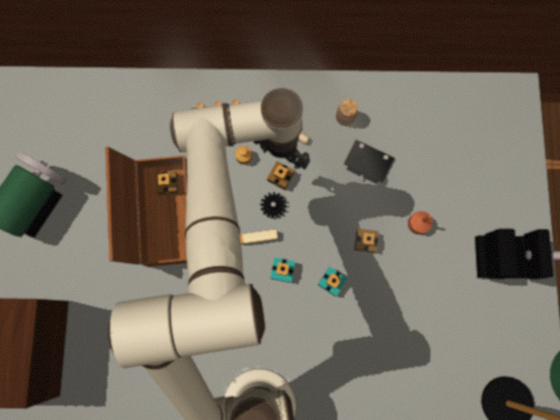

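```bash
python3 -m creep '[[[3.5,0.5,-30],[0,0,0],1],[[3.5,0.5,-70],[0,0,0],1],[[3.5,0.5,-100],[0,0,0],1],[[3.5,0.5,-100],[0,0,0],1],[[3.5,0.5,-100],[0,0,0],1]]'; python3 heads.py wrist w19
```

```text
clock: 26.07
position: [650.6, -51.5, 102.6]
ee_rot: [-0.604, -0.366, 0.369, 0.604]
contact_force: [0.4, 0.5, 0.6]
gripper_width: 85.4
t 26.07 tcp [650.6 -51.5 102.6] jaw x [ 0.46   0.888 -0.003] y [-0.004 -0.001 -1.   ] F [0.4 0.5 0.6] w 85.4 q [ 0.17  0.54 -0.08  0.   -0.95 -2.22]
boss [651.3 -50.5] [30.  30.6] 62.8 ztop 64.0 bodyz 36.1 body [651.6 -50.8] [60.3 61. ] 62.8 H 18.0 bars(n,ang,r) [(np.int32(225), -115.0, 24.0)]
boss [712.3  60. ] [22.1 21.7] 30.7 ztop 58.9 bodyz 37.3 body [710.6  59.2] [45.4 49.5] 36.0 H 19.0 bars(n,ang,r) []
```

```bash
python3 -m creep '[[[0.5,0.7,-30],[0,0,0],1],[[0.5,0.7,-50],[0,0,0],1],[[0.5,0.7,-56],[0,0,0],1],[[0.5,0.7,-56],[0,0,0],1],[[0.5,0.7,-56],[0,0,0],-1],[[0.5,0.7,-56],[0,0,0],-1],[[0.5,0.7,-56],[0,0,0],-1],[[0.5,0.7,-56],[0,0,0],-1],[[0.5,0.7,-56],[0,0,0],-1],[[0.5,0.7,-56],[0,0,0],-1]]'; python3 heads.py wrist w20
```

```text
clock: 26.95
position: [652.8, -51.5, 49.2]
ee_rot: [0.605, 0.368, -0.366, -0.604]
contact_force: [-0.3, 2.2, 5.1]
gripper_width: 28.4
t 26.95 tcp [652.8 -51.5  49.2] jaw x [0.462 0.887 0.001] y [ 0.003  0.    -1.   ] F [-0.3  2.2  5.1] w 28.4 q [ 0.17  0.6  -0.13  0.   -0.84 -2.22]
boss [650.8 -50.8] [31.4 30.3] 61.2 ztop 64.1 bodyz 36.2 body [638.9 -44.4] [60.5 33.2] 62.3 H 18.0 bars(n,ang,r) [(np.int32(136), -122.0, 26.0)]
```

View pics/w20.png

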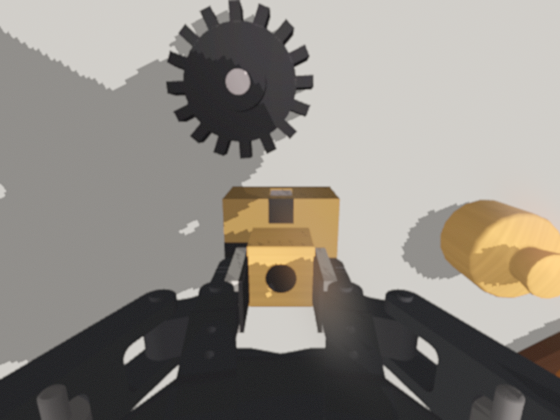

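```bash
python3 -m creep '[[[0,0,20],[0,0,0],-1],[[-15,-30,25],[0,0,0.037],-1],[[-25,-68,25],[0,0,0.037],-1],[[-35,-106,25],[0,0,0.037],-1],[[-44,-144,25],[0,0,0.037],-1],[[-52,-182,25],[0,0,0.037],-1],[[-52,-213,20],[0,0,0.037],-1],[[-52,-213,10],[0,0,0.037],-1],[[-52,-213,2],[0,0,0.037],-1],[[-52,-213,2],[0,0,0.037],-1],[[-52,-213,2],[0,0,0.037],-1],[[-52,-213,2],[0,0,0.037],-1]]'; python3 heads.py wrist w21;python3 -c "
from h import *
grab('scene','s21')"
```

```text
clock: 28.0
position: [599.3, -263.9, 49.1]
ee_rot: [-0.597, -0.378, 0.378, 0.598]
contact_force: [0.0, -1.6, -2.9]
gripper_width: 28.2
t 28.00 tcp [ 599.3 -263.9   49.1] jaw x [ 0.428  0.904 -0.   ] y [-0.001  0.    -1.   ] F [ 0.  -1.6 -2.9] w 28.2 q [-0.17  0.6  -0.12 -0.   -0.85 -1.84]
boss [ 597.6 -263.3] [30.6 30.6] 65.8 ztop 64.1 bodyz 36.2 body [ 585.3 -257.4] [60.3 32.8] 64.2 H 17.0 bars(n,ang,r) [(np.int32(158), -121.0, 26.0)]
```

View pics/w21.png

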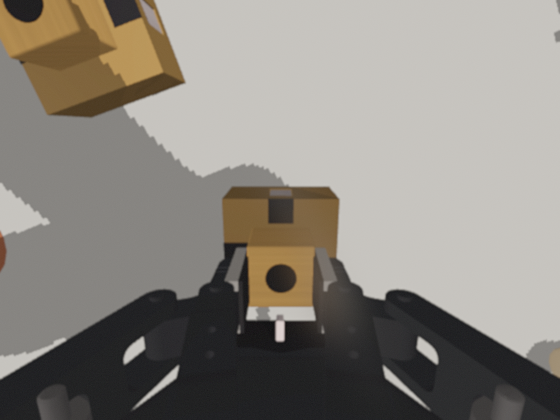

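View pics/s21.png

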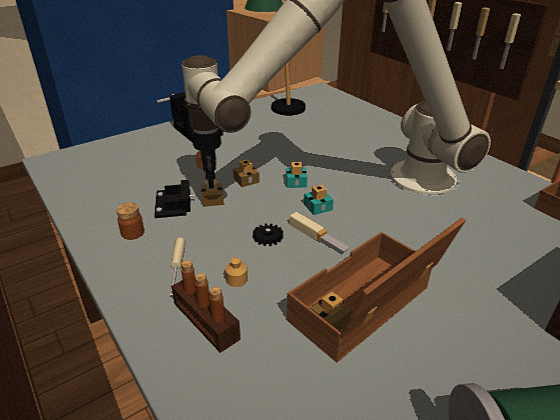

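```bash
python3 -m creep '[[[7,-3.5,0],[0,0,0],-1],[[13,-6.3,0],[0,0,0],-1],[[16,-7.8,0],[0,0,0],-1],[[19,-9.2,0],[0,0,0],-1],[[22,-10.7,0],[0,0,0],-1],[[25,-12.1,0],[0,0,0],-1],[[27,-13.1,0],[0,0,0],-1],[[29,-14.1,0],[0,0,0],-1],[[31,-15,0],[0,0,0],-1],[[31,-15,0],[0,0,0],-1]]';  python3 -m creep '[[[1,-0.5,0],[0,0,0],-1],[[2,-1,0],[0,0,0],-1],[[3,-1.5,0],[0,0,0],-1],[[4,-2,0],[0,0,0],-1],[[4,-2,0],[0,0,0],-1]]'; python3 -m creep '[[[1,-0.5,0],[0,0,0],-1],[[2,-1,0],[0,0,0],-1],[[2,-1,0],[0,0,0],-1]]'
```

```text
clock: 28.93
position: [628.2, -278.5, 49.4]
ee_rot: [-0.596, -0.376, 0.379, 0.6]
contact_force: [-5.1, 4.6, 0.5]
gripper_width: 28.2
clock: 29.35
position: [629.8, -279.4, 49.4]
ee_rot: [-0.594, -0.375, 0.38, 0.602]
contact_force: [-11.2, 7.6, 4.9]
gripper_width: 28.5
clock: 29.6
position: [629.9, -279.4, 49.6]
ee_rot: [-0.593, -0.374, 0.381, 0.603]
contact_force: [-13.5, 12.3, 8.1]
gripper_width: 29.0
```

```bash
python3 -m creep '[[[-15,7.5,0],[0,0,0],-1],[[-37,18,0],[0,0,0],-1],[[-37,18,0],[0,0,0.8],-1],[[-37,18,0],[0,0,0.8],-1],[[-37,18,0],[0,0,0.8],-1],[[-37,18,0],[0,0,0.8],-1],[[-37,18,0],[0,0,0.8],-1],[[-37,18,0],[0,0,0.8],-1],[[-37,18,0],[0,0,0.8],-1],[[-37,18,0],[0,0,0.8],-1]]';  python3 -m creep '[[[0,0,0],[0,0,0.771],-1],[[0,0,0],[0,0,0.771],-1],[[0,0,0],[0,0,0.771],-1],[[0,0,0],[0,0,0.771],-1],[[0,0,0],[0,0,0.771],-1],[[0,0,0],[0,0,0.771],-1],[[0,0,0],[0,0,0.771],-1],[[0,0,0],[0,0,0.771],-1]]';python3 heads.py wrist w22
```

```text
clock: 30.43
position: [599.9, -264.7, 49.4]
ee_rot: [0.403, 0.581, -0.581, -0.403]
contact_force: [-1.1, 0.1, -5.4]
gripper_width: 28.6
clock: 31.1
position: [599.8, -264.7, 49.6]
ee_rot: [0.156, 0.69, -0.69, -0.156]
contact_force: [0.3, 0.3, -5.8]
gripper_width: 28.6
t 31.10 tcp [ 599.8 -264.7   49.6] jaw x [-0.902  0.431  0.   ] y [-0.  0. -1.] F [ 0.3  0.3 -5.8] w 28.6 q [-0.17  0.6  -0.12 -0.   -0.85 -0.28]
boss [ 598.4 -265.5] [29.8 29.6] 64.7 ztop 64.5 bodyz 36.6 body [ 592.8 -277.6] [32.8 60.4] 64.5 H 18.0 bars(n,ang,r) [(np.int32(127), -30.0, 26.0)]
```

View pics/w22.png

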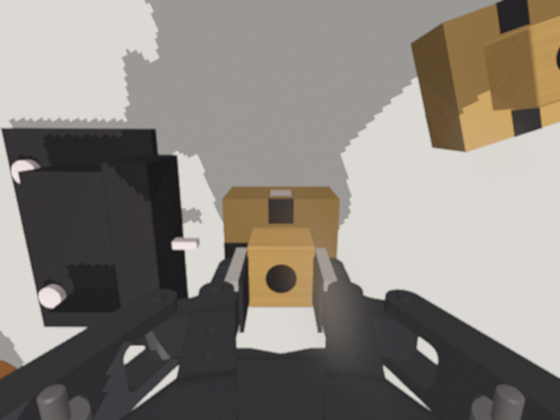

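```bash
python3 -m creep '[[[7,-2.5,0],[0,0,0],-1],[[13,-5.3,0],[0,0,0],-1],[[16,-6.8,0],[0,0,0],-1],[[19,-8.2,0],[0,0,0],-1],[[22,-9.7,0],[0,0,0],-1],[[25,-11.1,0],[0,0,0],-1],[[27,-12.1,0],[0,0,0],-1],[[29,-13.1,0],[0,0,0],-1],[[31,-14,0],[0,0,0],-1],[[31,-14,0],[0,0,0],-1]]';  python3 -m creep '[[[1,-0.5,0],[0,0,0],-1],[[2,-1,0],[0,0,0],-1],[[3,-1.5,0],[0,0,0],-1],[[4,-2,0],[0,0,0],-1],[[4,-2,0],[0,0,0],-1]]'; python3 -m creep '[[[1,-0.5,0],[0,0,0],-1],[[2,-1,0],[0,0,0],-1],[[2,-1,0],[0,0,0],-1]]'
```

```text
clock: 31.98
position: [629.4, -278.2, 49.2]
ee_rot: [0.154, 0.69, -0.69, -0.157]
contact_force: [-5.7, 3.6, -3.1]
gripper_width: 28.4
clock: 32.4
position: [629.6, -278.3, 49.3]
ee_rot: [0.151, 0.69, -0.689, -0.161]
contact_force: [-12.0, 9.5, 3.4]
gripper_width: 28.5
clock: 32.65
position: [629.7, -278.4, 49.4]
ee_rot: [0.15, 0.691, -0.689, -0.162]
contact_force: [-16.1, 12.0, 7.6]
gripper_width: 28.1
```

```bash
python3 -m creep '[[[-15,7.5,0],[0,0,0],-1],[[-37,17,0],[0,0,0],-1],[[-37,17,0],[0,0,0.8],-1],[[-37,17,0],[0,0,0.8],-1],[[-37,17,0],[0,0,0.8],-1],[[-37,17,0],[0,0,0.8],-1],[[-37,17,0],[0,0,0.8],-1],[[-37,17,0],[0,0,0.8],-1],[[-37,17,0],[0,0,0.8],-1],[[-37,17,0],[0,0,0.8],-1]]';  python3 -m creep '[[[0,0,0],[0,0,0.771],-1],[[0,0,0],[0,0,0.771],-1],[[0,0,0],[0,0,0.771],-1],[[0,0,0],[0,0,0.771],-1],[[0,0,0],[0,0,0.771],-1],[[0,0,0],[0,0,0.771],-1],[[0,0,0],[0,0,0.771],-1],[[0,0,0],[0,0,0.771],-1]]';python3 heads.py wrist w23
```

```text
clock: 33.48
position: [601.5, -265.4, 50.5]
ee_rot: [0.125, -0.695, 0.697, -0.127]
contact_force: [0.7, -0.4, -4.9]
gripper_width: 28.4
clock: 34.15
position: [600.6, -265.1, 50.1]
ee_rot: [0.377, -0.598, 0.599, -0.378]
contact_force: [0.1, 0.1, -5.4]
gripper_width: 28.5
t 34.15 tcp [ 600.6 -265.1   50.1] jaw x [-0.431 -0.902 -0.   ] y [ 0.002 -0.001 -1.   ] F [ 0.1  0.1 -5.4] w 28.5 q [-0.17  0.6  -0.12  0.   -0.85  1.29]
boss [ 600.8 -265.3] [31. 30.] 64.7 ztop 65.1 bodyz 37.2 body [ 613.2 -271.1] [60.3 32.5] 64.0 H 18.0 bars(n,ang,r) [(np.int32(118), 60.0, 27.0)]
```

View pics/w23.png

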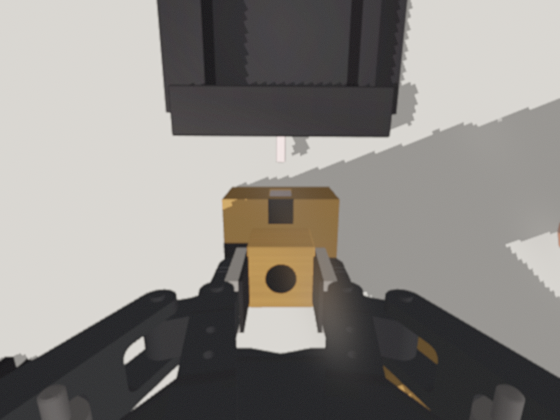

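```bash
python3 -m creep '[[[7,-3.5,-1],[0,0,0],-1],[[13,-6.3,-1],[0,0,0],-1],[[16,-7.8,-1],[0,0,0],-1],[[19,-9.2,-1],[0,0,0],-1],[[22,-10.7,-1],[0,0,0],-1],[[25,-12.1,-1],[0,0,0],-1],[[27,-13.1,-1],[0,0,0],-1],[[29,-14.1,-1],[0,0,0],-1],[[31,-15,-1],[0,0,0],-1],[[31,-15,-1],[0,0,0],-1]]';  python3 -m creep '[[[1,-0.5,0],[0,0,0],-1],[[2,-1,0],[0,0,0],-1],[[3,-1.5,0],[0,0,0],-1],[[4,-2,0],[0,0,0],-1],[[4,-2,0],[0,0,0],-1]]';python3 heads.py wrist w24
```

```text
clock: 35.03
position: [628.5, -278.9, 49.3]
ee_rot: [-0.379, 0.6, -0.596, 0.376]
contact_force: [-6.5, 5.0, 2.3]
gripper_width: 28.1
clock: 35.45
position: [628.9, -279.0, 49.4]
ee_rot: [-0.381, 0.602, -0.593, 0.374]
contact_force: [-15.0, 10.7, 10.8]
gripper_width: 28.4
t 35.45 tcp [ 628.9 -279.    49.4] jaw x [-0.43  -0.903  0.002] y [-0.015  0.005 -1.   ] F [-15.   10.7  10.8] w 28.4 q [-0.18  0.65 -0.02 -0.   -0.92  1.31]
boss [ 629.1 -279.4] [30.9 30.3] 65.4 ztop 64.4 bodyz 36.3 body [ 640.  -284.2] [60.2 29.7] 64.4 H 18.0 bars(n,ang,r) [(np.int32(114), 61.0, 27.0)]
```

View pics/w24.png

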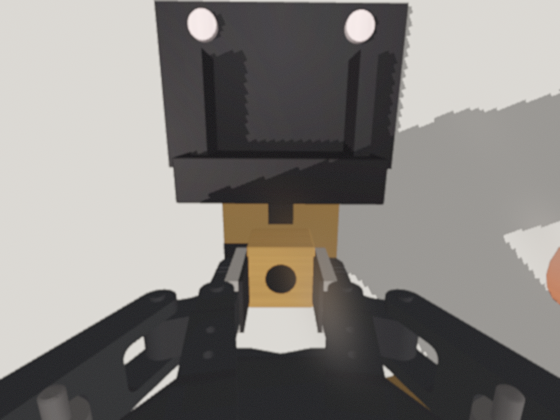

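```bash
python3 -m creep '[[[-18,9,0],[0,0,0],-1],[[-36,17.5,0],[0,0,0],-1],[[-36,17.5,40],[0,0,0],-1],[[-36,17.5,80],[0,0,0],-1],[[-36,30,122],[0,0,0],-1],[[-40,70,122],[0,0,0.1],-1],[[-44,110,122],[0,0,0.2],-1],[[-48,150,122],[0,0,0.3],-1],[[-52,190,122],[0,0,0.4],-1],[[-56,230,122],[0,0,0.5],-1],[[-60,270,122],[0,0,0.557],-1],[[-64,310,122],[0,0,0.557],-1]]'; python3 -m creep '[[[-5,40,0],[0,0,0],-1],[[-9,80,0],[0,0,0],-1],[[-13,120,0],[0,0,0],-1],[[-18,160,0],[0,0,0],-1],[[-23,200,0],[0,0,0],-1],[[-28,230,0],[0,0,0],-1],[[-32,246,0],[0,0,0],-1],[[-32,246,0],[0,0,0],-1],[[-32,246,0],[0,0,0],-1]]'; python3 heads.py wrist w25; python3 -c "
from h import *
grab('scene','s25');grab('top','t25')"
```

```text
clock: 36.5
position: [570.8, 30.1, 171.0]
ee_rot: [-0.528, 0.47, -0.471, 0.528]
contact_force: [1.2, -0.5, -5.1]
gripper_width: 28.3
clock: 37.25
position: [538.6, 275.4, 170.4]
ee_rot: [0.528, -0.47, 0.47, -0.528]
contact_force: [-0.8, -0.8, -4.8]
gripper_width: 28.6
t 37.25 tcp [538.6 275.4 170.4] jaw x [ 0.115 -0.993  0.   ] y [-0. -0. -1.] F [-0.8 -0.8 -4.8] w 28.6 q [ 0.74  0.4  -0.13 -0.   -1.04  0.95]
```

View pics/s25.png

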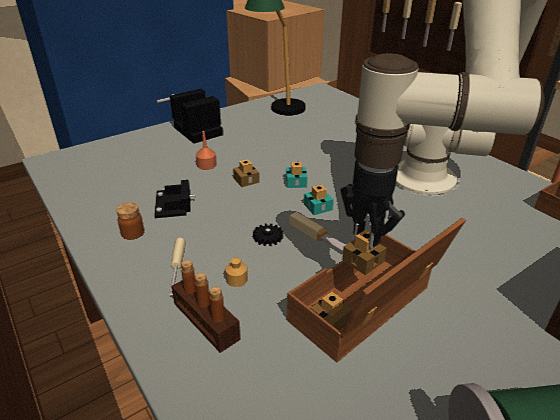

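View pics/w25.png

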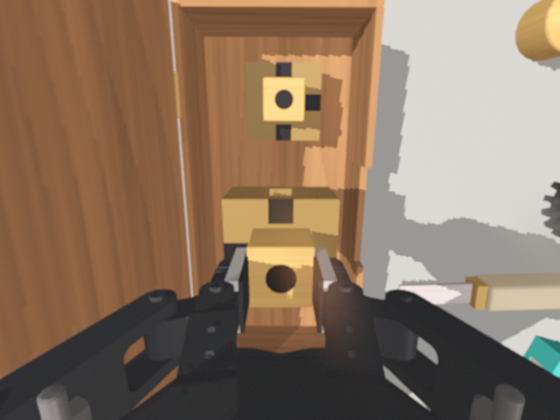

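```bash
python3 -m creep '[[[-3,0,-30],[0,0,0],-1],[[-3,0,-60],[0,0,0],-1],[[-3,0,-85],[0,0,0],-1],[[-3,0,-100],[0,0,0],-1],[[-3,0,-108],[0,0,0],-1],[[-3,0,-112],[0,0,0],-1],[[-3,0,-113],[0,0,0],-1],[[-3,0,-113],[0,0,0],-1]]'; python3 -m creep '[[[0,0,-0.5],[0,0,0],-1],[[0,0,-1],[0,0,0],-1],[[0,0,-1],[0,0,0],-1]]'
```

```text
clock: 38.07
position: [536.7, 274.4, 58.8]
ee_rot: [-0.527, 0.471, -0.471, 0.528]
contact_force: [0.8, 0.7, -6.0]
gripper_width: 28.4
clock: 38.32
position: [536.1, 274.6, 57.7]
ee_rot: [-0.527, 0.471, -0.471, 0.528]
contact_force: [-1.3, -0.6, -4.8]
gripper_width: 28.3
```

```bash
python3 -m creep '[[[0,0,-0.5],[0,0,0],-1],[[0,0,-1],[0,0,0],-1],[[0,0,-1.5],[0,0,0],-1],[[0,0,-1.5],[0,0,0],-1]]'
```

```text
clock: 38.65
position: [536.1, 274.7, 56.9]
ee_rot: [-0.527, 0.47, -0.471, 0.528]
contact_force: [-2.2, 0.9, 5.3]
gripper_width: 28.8
```

Floor contact; release and lift, then go look at C.

```bash
python3 -m creep '[[[0,0,0],[0,0,0],0.1],[[0,0,0],[0,0,0],0.1],[[0,0,0],[0,0,0],0.1],[[0,0,0],[0,0,0],0.1],[[0,0,0],[0,0,0],0.1],[[0,0,30],[0,0,0],0.1],[[0,0,70],[0,0,0],0.1],[[0,0,110],[0,0,0],0.1],[[0,0,150],[0,0,0],0.1],[[0,0,150],[0,0,0],0.1]]'; python3 -c "
from h import *
st();grab('wrist','w26');grab('top','t26');grab('scene','s26')"
```

```text
clock: 39.48
position: [540.1, 276.6, 215.3]
ee_rot: [-0.522, 0.468, -0.472, 0.534]
contact_force: [0.7, 0.1, 1.2]
gripper_width: 46.6
t 39.48 tcp [540.1 276.6 215.3] jaw x [ 0.116 -0.993 -0.007] y [ 0.016  0.009 -1.   ] F [0.7 0.1 1.2] w 46.6 q [ 0.74  0.36 -0.08  0.   -1.12  0.94]
```

View pics/w26.png

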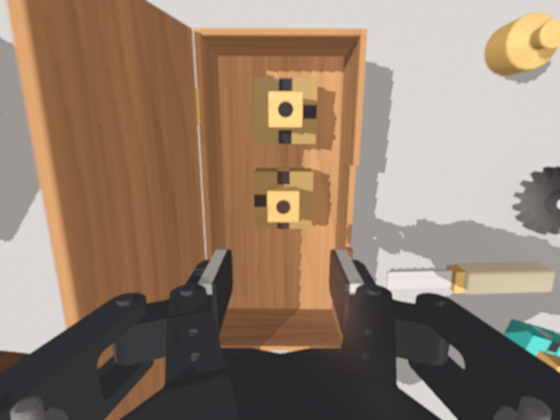

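View pics/s26.png

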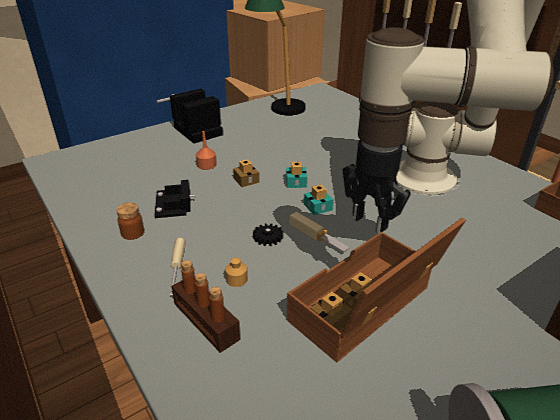

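```bash
python3 -m creep '[[[-27,-192,0],[0,0,-1.127],1],[[-27,-192,0],[0,0,-1.127],1],[[-27,-192,0],[0,0,-1.127],1],[[-27,-192,0],[0,0,-1.127],1],[[-27,-192,0],[0,0,-1.127],1],[[-27,-192,0],[0,0,-1.127],1],[[-27,-192,0],[0,0,-1.127],1],[[-27,-192,0],[0,0,-1.127],1],[[-27,-192,0],[0,0,-1.127],1],[[-27,-192,0],[0,0,-1.127],1]]'; python3 -m creep '[[[-27,-192,0],[0,0,-1.127],1],[[-27,-192,0],[0,0,-1.127],1],[[-27,-192,0],[0,0,-1.127],1],[[-27,-192,0],[0,0,-1.127],1],[[-27,-192,0],[0,0,-1.127],1],[[-27,-192,0],[0,0,-1.127],1],[[-27,-192,0],[0,0,-1.127],1],[[-27,-192,0],[0,0,-1.127],1],[[-27,-192,0],[0,0,-1.127],1],[[-27,-192,0],[0,0,-1.127],1]]';python3 -m creep '[[[-25,-192,0],[0,0,-1.127],1],[[-25,-192,0],[0,0,-1.127],1],[[-25,-192,0],[0,0,-1.127],1],[[-25,-192,0],[0,0,-1.127],1],[[-25,-192,0],[0,0,-1.127],1],[[-25,-192,0],[0,0,-1.127],1],[[-25,-192,0],[0,0,-1.127],1],[[-25,-192,0],[0,0,-1.127],1],[[-25,-192,0],[0,0,-1.127],1],[[-25,-192,0],[0,0,-1.127],1]]'; python3 heads.py wrist w27
```

```text
clock: 40.47
position: [507.8, 81.7, 203.4]
ee_rot: [0.195, -0.68, 0.68, -0.192]
contact_force: [-0.7, -0.5, -0.8]
gripper_width: 85.4
clock: 41.3
position: [481.1, -109.9, 204.0]
ee_rot: [-0.197, -0.678, 0.679, 0.199]
contact_force: [-0.8, -0.1, 0.1]
gripper_width: 85.1
clock: 42.13
position: [456.3, -301.6, 204.2]
ee_rot: [-0.529, -0.468, 0.469, 0.53]
contact_force: [-0.0, -0.6, -0.3]
gripper_width: 85.4
t 42.13 tcp [ 456.3 -301.6  204.2] jaw x [0.122 0.993 0.   ] y [-0.002  0.001 -1.   ] F [-0.  -0.6 -0.3] w 85.4 q [-0.29  0.28 -0.22 -0.   -1.07 -1.41]
boss [ 342.2 -202. ] [30.1 30.4] 56.3 ztop 64.0 bodyz 36.1 body [ 342.1 -201.5] [60.4 61. ] 56.5 H 87.0 bars(n,ang,r) [(np.int32(26), 147.0, 28.0), (np.int32(42), -36.0, 20.0)]
boss [372.3 -64.1] [24.2 30. ] 80.9 ztop 63.8 bodyz 36.1 body [372.6 -59.6] [62.5 60.6] 79.6 H 87.0 bars(n,ang,r) [(np.int32(136), -102.0, 21.0)]
boss [ 459.7 -299.9] [29.3 29.4] 83.3 ztop 64.0 bodyz 36.1 body [ 460.3 -299.7] [60.2 60.4] 83.0 H 18.0 bars(n,ang,r) [(np.int32(98), -95.0, 24.0)]
```

View pics/w27.png

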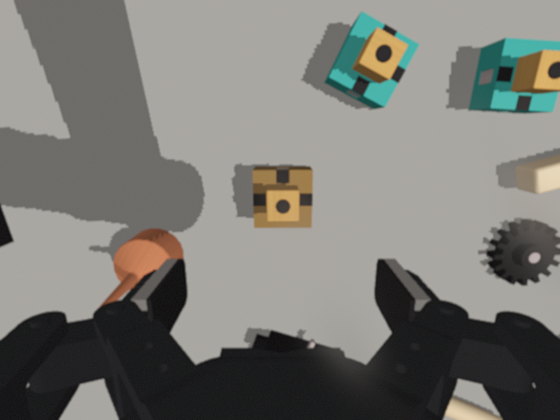

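```bash
python3 -m creep '[[[4,1.5,-30],[0,0,0],1],[[4,1.5,-70],[0,0,0],1],[[4,1.5,-100],[0,0,0],1],[[4,1.5,-100],[0,0,0],1],[[4,1.5,-100],[0,0,0],1]]'; python3 heads.py wrist w28
```

```text
clock: 42.6
position: [460.0, -300.0, 104.2]
ee_rot: [-0.528, -0.468, 0.47, 0.53]
contact_force: [-0.1, -0.1, 1.1]
gripper_width: 85.7
t 42.60 tcp [ 460.  -300.   104.2] jaw x [0.12  0.993 0.   ] y [-0.004  0.001 -1.   ] F [-0.1 -0.1  1.1] w 85.7 q [-0.28  0.39 -0.35  0.   -0.84 -1.41]
boss [ 345.7 -204.3] [30.7 23.1] 58.1 ztop 63.9 bodyz 36.1 body [ 344.3 -202.8] [61.1 56.9] 57.2 H 87.0 bars(n,ang,r) [(np.int32(48), -38.0, 17.0)]
boss [ 460.3 -299.9] [30.  30.7] 82.9 ztop 63.9 bodyz 36.1 body [ 460.3 -299.8] [60.4 60.6] 82.8 H 18.0 bars(n,ang,r) [(np.int32(240), -95.0, 24.0)]
```

```bash
python3 -m creep '[[[0,0,-30],[0,0,0],1],[[0,0,-52],[0,0,0],1],[[0,0,-58],[0,0,0],1],[[0,0,-58],[0,0,0],1],[[0,0,-58],[0,0,0],-1],[[0,0,-58],[0,0,0],-1],[[0,0,-58],[0,0,0],-1],[[0,0,-58],[0,0,0],-1],[[0,0,-58],[0,0,0],-1],[[0,0,-58],[0,0,0],-1]]'; python3 heads.py wrist w29
```

```text
clock: 43.48
position: [461.6, -300.4, 48.6]
ee_rot: [0.531, 0.468, -0.468, -0.529]
contact_force: [-0.2, 1.7, 6.7]
gripper_width: 28.6
t 43.48 tcp [ 461.6 -300.4   48.6] jaw x [ 0.124  0.992 -0.001] y [ 0.002 -0.001 -1.   ] F [-0.2  1.7  6.7] w 28.6 q [-0.28  0.46 -0.4   0.   -0.71 -1.41]
boss [ 460.3 -300.3] [30.9 30.6] 82.6 ztop 63.9 bodyz 36.1 body [ 446.3 -298.3] [60.5 32.1] 82.8 H 18.0 bars(n,ang,r) [(np.int32(136), -103.0, 26.0)]
```

View pics/w29.png

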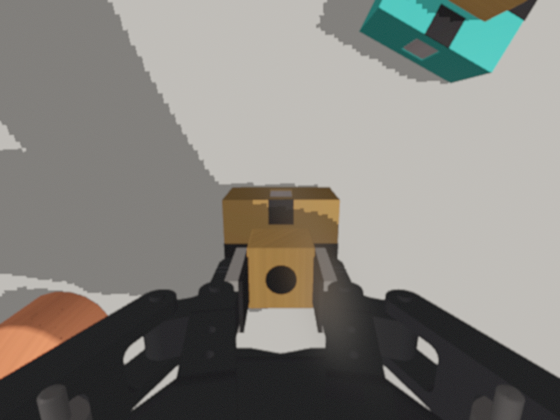

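```bash
python3 -m creep '[[[0,0,20],[0,0,0.1],-1],[[20,5,25],[0,0,0.22],-1],[[40,10,25],[0,0,0.34],-1],[[60,16,25],[0,0,0.46],-1],[[80,21,25],[0,0,0.58],-1],[[95,25,25],[0,0,0.7],-1],[[110,28,25],[0,0,0.82],-1],[[120,31,25],[0,0,0.94],-1],[[130,34,25],[0,0,1.06],-1],[[138,36,20],[0,0,1.18],-1],[[138,36,10],[0,0,1.24],-1],[[138,36,2],[0,0,1.24],-1]]'; python3 -m creep '[[[0,0,0],[0,0,0],-1],[[0,0,0],[0,0,0],-1]]'; python3 heads.py wrist w30
```

```text
clock: 44.53
position: [598.0, -263.7, 48.0]
ee_rot: [0.158, 0.689, -0.689, -0.16]
contact_force: [-9.3, 7.9, 44.7]
gripper_width: 28.4
clock: 44.7
position: [598.1, -263.9, 48.3]
ee_rot: [0.16, 0.689, -0.689, -0.161]
contact_force: [0.7, 0.3, -3.7]
gripper_width: 28.7
t 44.70 tcp [ 598.1 -263.9   48.3] jaw x [-0.897  0.442  0.002] y [-0.002  0.001 -1.   ] F [ 0.7  0.3 -3.7] w 28.7 q [-0.17  0.6  -0.13 -0.   -0.85 -0.29]
boss [ 597.  -264.3] [29.9 30.3] 64.6 ztop 64.1 bodyz 36.2 body [ 590.7 -276.7] [31.8 60.4] 63.8 H 18.0 bars(n,ang,r) [(np.int32(87), -30.0, 27.0)]
```

View pics/w30.png

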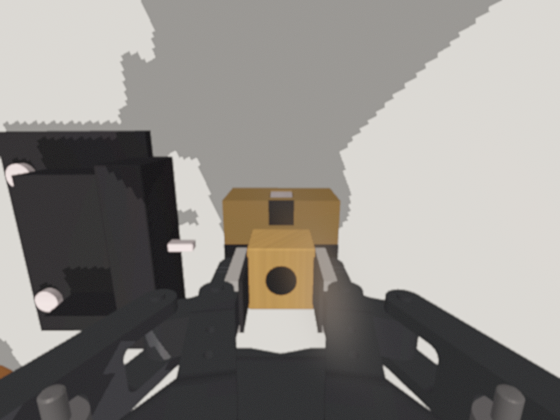

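```bash
python3 -m creep '[[[7,-2.5,1],[0,0,0],-1],[[13,-5.3,1],[0,0,0],-1],[[16,-6.8,1],[0,0,0],-1],[[19,-8.2,1],[0,0,0],-1],[[22,-9.7,1],[0,0,0],-1],[[25,-11.1,1],[0,0,0],-1],[[27,-12.1,1],[0,0,0],-1],[[29,-13.1,1],[0,0,0],-1],[[31,-14,1],[0,0,0],-1],[[31,-14,1],[0,0,0],-1]]';  python3 -m creep '[[[1,-0.5,0],[0,0,0],-1],[[2,-1,0],[0,0,0],-1],[[3,-1.5,0],[0,0,0],-1],[[4,-2,0],[0,0,0],-1],[[4,-2,0],[0,0,0],-1]]'; python3 -m creep '[[[1,-0.5,0],[0,0,0],-1],[[2,-1,0],[0,0,0],-1],[[2,-1,0],[0,0,0],-1]]'
```

```text
clock: 45.58
position: [629.3, -278.4, 49.6]
ee_rot: [-0.159, -0.689, 0.689, 0.161]
contact_force: [-2.5, 0.3, -5.1]
gripper_width: 28.5
clock: 46.0
position: [629.5, -278.7, 49.7]
ee_rot: [0.156, 0.689, -0.688, -0.164]
contact_force: [-10.4, 4.9, 0.0]
gripper_width: 28.7
clock: 46.25
position: [629.6, -278.8, 49.6]
ee_rot: [0.154, 0.689, -0.688, -0.165]
contact_force: [-14.6, 8.3, 3.8]
gripper_width: 28.8
```

```bash
python3 -m creep '[[[-15,7.5,0],[0,0,0],-1],[[-37,18,0],[0,0,0],-1],[[-37,18,0],[0,0,0.8],-1],[[-37,18,0],[0,0,0.8],-1],[[-37,18,0],[0,0,0.8],-1],[[-37,18,0],[0,0,0.8],-1],[[-37,18,0],[0,0,0.8],-1],[[-37,18,0],[0,0,0.8],-1],[[-37,18,0],[0,0,0.8],-1],[[-37,18,0],[0,0,0.8],-1]]';  python3 -m creep '[[[0,0,0],[0,0,0.771],-1],[[0,0,0],[0,0,0.771],-1],[[0,0,0],[0,0,0.771],-1],[[0,0,0],[0,0,0.771],-1],[[0,0,0],[0,0,0.771],-1],[[0,0,0],[0,0,0.771],-1],[[0,0,0],[0,0,0.771],-1],[[0,0,0],[0,0,0.771],-1]]';python3 heads.py wrist w31; python3 -c "
from h import *
grab('scene','s31')"
```

```text
clock: 47.08
position: [601.0, -263.8, 51.4]
ee_rot: [0.12, -0.696, 0.697, -0.123]
contact_force: [0.4, -0.8, -3.8]
gripper_width: 28.2
clock: 47.75
position: [599.9, -263.5, 50.9]
ee_rot: [0.373, -0.6, 0.601, -0.374]
contact_force: [-0.0, 0.3, -4.6]
gripper_width: 28.6
t 47.75 tcp [ 599.9 -263.5   50.9] jaw x [-0.443 -0.897 -0.001] y [ 0.003 -0.001 -1.   ] F [-0.   0.3 -4.6] w 28.6 q [-0.17  0.6  -0.12  0.   -0.85  1.28]
boss [ 599.5 -263.5] [31.2 30.3] 64.4 ztop 66.6 bodyz 38.7 body [ 612.3 -269.8] [60.5 31.4] 63.6 H 18.0 bars(n,ang,r) [(np.int32(93), 59.0, 27.0)]
```

View pics/w31.png

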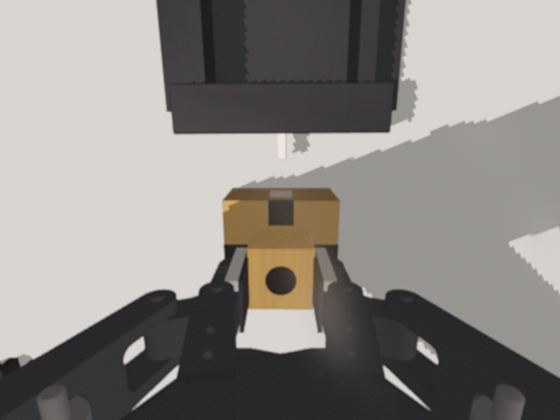

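View pics/s31.png

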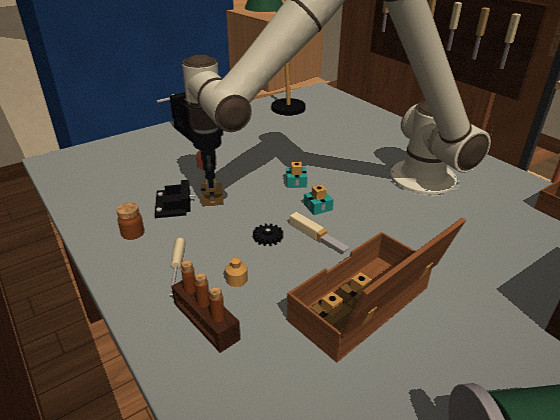

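```bash
python3 -m creep '[[[7,-3.5,-1.5],[0,0,0],-1],[[13,-6.3,-1.5],[0,0,0],-1],[[16,-7.8,-1.5],[0,0,0],-1],[[19,-9.2,-1.5],[0,0,0],-1],[[22,-10.7,-1.5],[0,0,0],-1],[[25,-12.1,-1.5],[0,0,0],-1],[[27,-13.1,-1.5],[0,0,0],-1],[[29,-14.1,-1.5],[0,0,0],-1],[[31,-15,-1.5],[0,0,0],-1],[[31,-15,-1.5],[0,0,0],-1]]';  python3 -m creep '[[[1,-0.5,0],[0,0,0],-1],[[2,-1,0],[0,0,0],-1],[[3,-1.5,0],[0,0,0],-1],[[4,-2,0],[0,0,0],-1],[[4,-2,0],[0,0,0],-1]]';python3 heads.py wrist w32
```

```text
clock: 48.68
position: [627.3, -277.4, 48.6]
ee_rot: [-0.376, 0.602, -0.598, 0.372]
contact_force: [-6.4, 2.6, 0.7]
gripper_width: 28.2
clock: 49.1
position: [629.6, -278.6, 48.7]
ee_rot: [-0.376, 0.603, -0.597, 0.371]
contact_force: [-9.0, 5.2, 3.4]
gripper_width: 28.8
t 49.10 tcp [ 629.6 -278.6   48.7] jaw x [-0.441 -0.898  0.001] y [-0.011  0.004 -1.   ] F [-9.   5.2  3.4] w 28.8 q [-0.18  0.65 -0.02 -0.   -0.91  1.3 ]
boss [ 629.3 -278.4] [31.  30.5] 63.1 ztop 64.4 bodyz 36.3 body [ 640.7 -284. ] [60.4 29. ] 63.9 H 18.0 bars(n,ang,r) [(np.int32(93), 59.0, 27.0)]
```

View pics/w32.png

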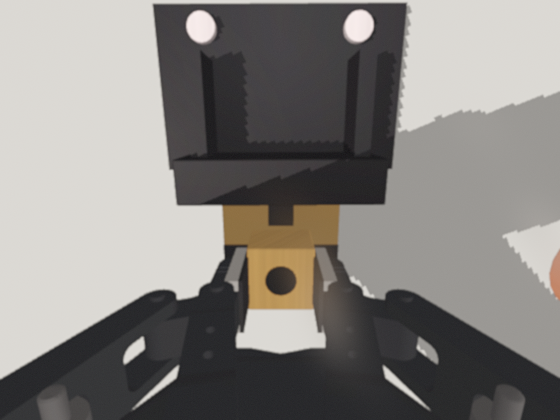

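Flush. Nudge once, then back off and turn for the last face.

```bash
python3 -m creep '[[[1,-0.5,0],[0,0,0],-1],[[2,-1,0],[0,0,0],-1],[[2,-1,0],[0,0,0],-1]]'; python3 -m creep '[[[-15,7.5,0],[0,0,0],-1],[[-37,18,0],[0,0,0],-1],[[-37,18,0],[0,0,0.8],-1],[[-37,18,0],[0,0,0.8],-1],[[-37,18,0],[0,0,0.8],-1],[[-37,18,0],[0,0,0.8],-1],[[-37,18,0],[0,0,0.8],-1],[[-37,18,0],[0,0,0.8],-1],[[-37,18,0],[0,0,0.8],-1],[[-37,18,0],[0,0,0.8],-1]]';  python3 -m creep '[[[0,0,0],[0,0,0.778],-1],[[0,0,0],[0,0,0.778],-1],[[0,0,0],[0,0,0.778],-1],[[0,0,0],[0,0,0.778],-1],[[0,0,0],[0,0,0.778],-1],[[0,0,0],[0,0,0.778],-1],[[0,0,0],[0,0,0.778],-1],[[0,0,0],[0,0,0.778],-1]]';python3 heads.py wrist w33
```

```text
clock: 49.4
position: [629.7, -278.7, 48.7]
ee_rot: [-0.377, 0.604, -0.596, 0.37]
contact_force: [-12.6, 9.0, 6.9]
gripper_width: 28.8
clock: 50.23
position: [599.2, -263.4, 48.8]
ee_rot: [-0.578, 0.407, -0.407, 0.578]
contact_force: [-0.3, -0.6, -3.5]
gripper_width: 28.0
clock: 50.9
position: [599.0, -263.4, 48.8]
ee_rot: [0.689, -0.158, 0.158, -0.689]
contact_force: [-0.7, 0.5, -4.4]
gripper_width: 28.4
t 50.90 tcp [ 599.  -263.4   48.8] jaw x [ 0.901 -0.435  0.   ] y [ 0. -0. -1.] F [-0.7  0.5 -4.4] w 28.4 q [-0.17  0.6  -0.13  0.   -0.84  2.86]
boss [ 598.3 -262.8] [30.8 31.1] 64.8 ztop 64.5 bodyz 36.6 body [ 604.5 -249.9] [31.5 60.6] 64.1 H 17.0 bars(n,ang,r) [(np.int32(118), 149.0, 27.0)]
```

View pics/w33.png

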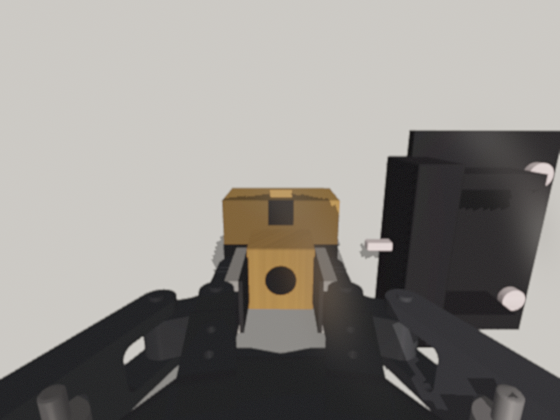

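```bash
python3 -m creep '[[[7,-4.5,0],[0,0,0],-1],[[13,-7.3,0],[0,0,0],-1],[[16,-8.8,0],[0,0,0],-1],[[19,-10.2,0],[0,0,0],-1],[[22,-11.7,0],[0,0,0],-1],[[25,-13.1,0],[0,0,0],-1],[[27,-14.1,0],[0,0,0],-1],[[29,-15.1,0],[0,0,0],-1],[[31,-16,0],[0,0,0],-1],[[31,-16,0],[0,0,0],-1]]';  python3 -m creep '[[[1,-0.5,0],[0,0,0],-1],[[2,-1,0],[0,0,0],-1],[[3,-1.5,0],[0,0,0],-1],[[4,-2,0],[0,0,0],-1],[[4,-2,0],[0,0,0],-1]]';python3 -m creep '[[[1,-0.5,0],[0,0,0],-1],[[2,-1,0],[0,0,0],-1],[[2,-1,0],[0,0,0],-1]]'; python3 heads.py wrist w34
```

```text
clock: 51.78
position: [629.1, -279.2, 48.3]
ee_rot: [-0.689, 0.158, -0.157, 0.689]
contact_force: [-3.8, 1.5, -3.0]
gripper_width: 28.6
clock: 52.2
position: [629.2, -279.3, 48.5]
ee_rot: [-0.689, 0.162, -0.153, 0.69]
contact_force: [-12.0, 8.1, 2.5]
gripper_width: 28.3
clock: 52.45
position: [629.3, -279.4, 48.6]
ee_rot: [-0.689, 0.163, -0.152, 0.69]
contact_force: [-16.2, 11.0, 7.3]
gripper_width: 28.8
t 52.45 tcp [ 629.3 -279.4   48.6] jaw x [ 0.901 -0.434 -0.016] y [-0.015  0.006 -1.   ] F [-16.2  11.    7.3] w 28.8 q [-0.18  0.66 -0.01 -0.   -0.92  2.88]
boss [ 629.1 -278.8] [30.7 30.6] 64.5 ztop 64.4 bodyz 36.5 body [ 636.2 -262.3] [39.6 60.7] 64.3 H 18.0 bars(n,ang,r) [(np.int32(76), 23.0, 44.0), (np.int32(21), 10.0, 36.0), (np.int32(33), -13.0, 30.0), (np.int32(100), 150.0, 28.0)]
```

View pics/w34.png

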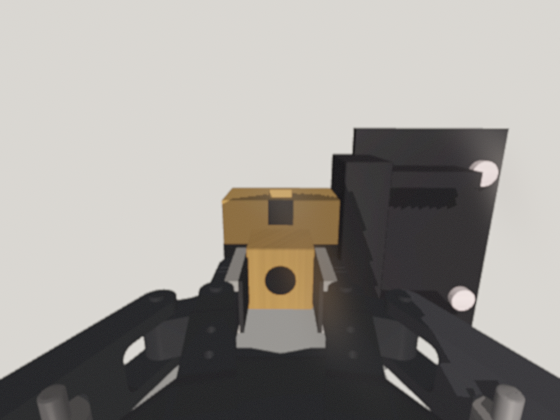

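```bash
python3 -m creep '[[[-18,9,0],[0,0,0],-1],[[-36,17.5,0],[0,0,0],-1],[[-36,17.5,40],[0,0,0],-1],[[-36,17.5,80],[0,0,0],-1],[[-36,30,122],[0,0,-0.1],-1],[[-46,68,122],[0,0,-0.22],-1],[[-56,106,122],[0,0,-0.34],-1],[[-66,144,122],[0,0,-0.46],-1],[[-76,182,122],[0,0,-0.58],-1],[[-86,220,122],[0,0,-0.7],-1],[[-96,258,122],[0,0,-0.82],-1],[[-106,296,122],[0,0,-0.94],-1]]'; python3 -m creep '[[[-10,38,0],[0,0,-0.07],-1],[[-20,76,0],[0,0,-0.07],-1],[[-30,114,0],[0,0,-0.07],-1],[[-40,152,0],[0,0,-0.07],-1],[[-50,190,0],[0,0,-0.07],-1],[[-60,220,0],[0,0,-0.07],-1],[[-74,245,0],[0,0,-0.07],-1],[[-78,250,0],[0,0,-0.07],-1],[[-78,250,0],[0,0,-0.07],-1],[[-78,250,0],[0,0,-0.07],-1]]'; python3 heads.py wrist w35; python3 -c "
from h import *
grab('scene','s35')"
```

```text
clock: 53.5
position: [533.5, 8.5, 172.1]
ee_rot: [-0.547, 0.444, -0.447, 0.551]
contact_force: [0.7, 0.6, -4.2]
gripper_width: 28.7
clock: 54.33
position: [454.7, 257.1, 171.5]
ee_rot: [-0.533, 0.463, -0.463, 0.535]
contact_force: [-0.7, -0.6, -5.0]
gripper_width: 28.7
t 54.33 tcp [454.7 257.1 171.5] jaw x [ 0.142 -0.99  -0.002] y [ 0.003  0.002 -1.   ] F [-0.7 -0.6 -5. ] w 28.7 q [ 0.83  0.26 -0.33  0.   -0.97  0.89]
```

View pics/w35.png

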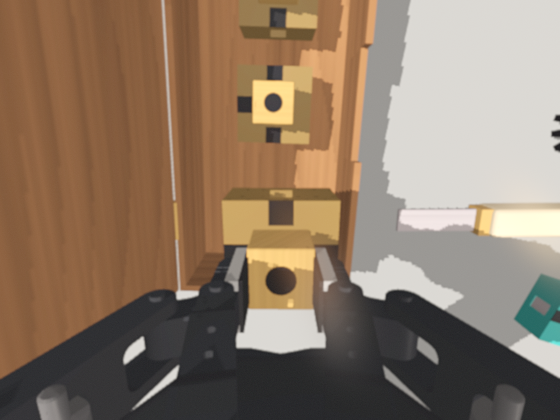

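View pics/s35.png

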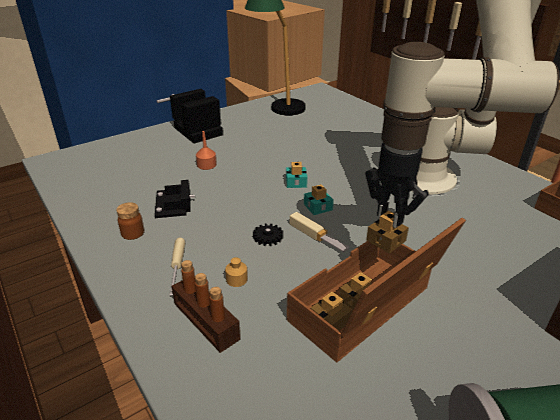

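```bash
python3 -m creep '[[[-6,10,0],[0,0,-0.03],-1],[[-6,10,0],[0,0,-0.03],-1],[[-6,10,-30],[0,0,-0.03],-1],[[-6,10,-60],[0,0,-0.03],-1],[[-6,10,-85],[0,0,-0.03],-1],[[-6,10,-100],[0,0,-0.03],-1],[[-6,10,-108],[0,0,-0.03],-1],[[-6,10,-112],[0,0,-0.03],-1],[[-6,10,-113],[0,0,-0.03],-1],[[-6,10,-113],[0,0,-0.03],-1]]'; python3 -m creep '[[[0,0,-0.5],[0,0,0],-1],[[0,0,-1],[0,0,0],-1],[[0,0,-1],[0,0,0],-1]]'
```

```text
clock: 55.27
position: [448.8, 266.7, 58.6]
ee_rot: [-0.526, 0.471, -0.472, 0.528]
contact_force: [0.7, 0.5, -4.0]
gripper_width: 28.7
clock: 55.52
position: [448.2, 266.7, 57.6]
ee_rot: [-0.526, 0.471, -0.471, 0.528]
contact_force: [0.3, -0.2, -4.3]
gripper_width: 28.7
```

```bash
python3 -m creep '[[[0,0,-0.5],[0,0,0],-1],[[0,0,-1],[0,0,0],-1],[[0,0,-1.5],[0,0,0],-1],[[0,0,-1.5],[0,0,0],-1]]'
```

```text
clock: 55.85
position: [448.0, 266.5, 56.1]
ee_rot: [-0.527, 0.471, -0.471, 0.527]
contact_force: [-2.6, -0.8, 3.4]
gripper_width: 28.6
```

Floor contact; release, rise, and inspect.

```bash
python3 -m creep '[[[0,0,0],[0,0,0],0.1],[[0,0,0],[0,0,0],0.1],[[0,0,0],[0,0,0],0.1],[[0,0,0],[0,0,0],0.1],[[0,0,0],[0,0,0],0.1],[[0,0,30],[0,0,0],0.1],[[0,0,70],[0,0,0],0.1],[[0,0,110],[0,0,0],0.1],[[0,0,150],[0,0,0],0.1],[[0,0,170],[0,0,0],0.1]]'; python3 -m creep '[[[0,-30,20],[0,0,0],0.1],[[0,-70,40],[0,0,0],0.1],[[0,-110,60],[0,0,0],0.1],[[0,-140,60],[0,0,0],0.1],[[0,-140,60],[0,0,0],0.1],[[0,-140,60],[0,0,0],0.1]]'; python3 -c "
from h import *
st();grab('wrist','w36');grab('scene','s36');grab('top','t36')"
```

```text
clock: 56.68
position: [449.7, 267.5, 231.0]
ee_rot: [-0.524, 0.471, -0.472, 0.53]
contact_force: [0.9, 0.6, -0.8]
gripper_width: 46.9
clock: 57.18
position: [447.9, 124.9, 286.0]
ee_rot: [-0.526, 0.472, -0.472, 0.527]
contact_force: [-0.5, -0.0, 0.4]
gripper_width: 47.0
t 57.18 tcp [447.9 124.9 286. ] jaw x [ 0.108 -0.994 -0.001] y [ 0.001  0.001 -1.   ] F [-0.5 -0.   0.4] w 47.0 q [ 0.62  0.07 -0.27 -0.   -1.23  1.06]
```

View pics/w36.png

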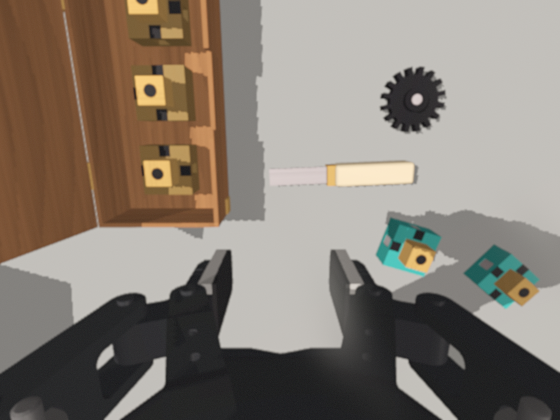

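View pics/s36.png

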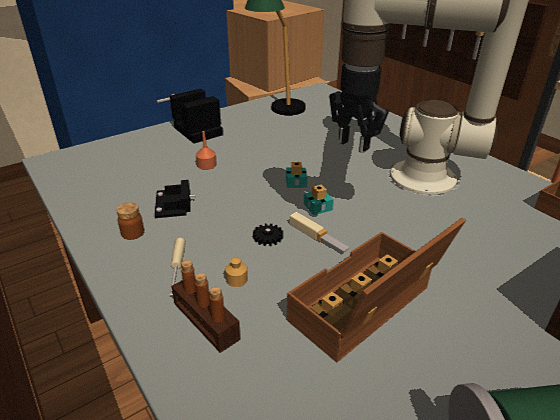

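Run:
```python
from h import *
for n in("top","scene","wrist"):
    p,d,K,T=grab(n,n+"37");W=xyz(d,K,T);x,y,z=W[...,0],W[...,1],W[...,2]
    ok=d>0;bz=np.median(z[ok&(abs(z)<5)]);z=z-bz
    C=np.array([535,280.5]);a=np.radians(96.4);u=np.array([np.cos(a),np.sin(a)]);v=np.array([-u[1],u[0]])
    wx=(x-C[0])*u[0]+(y-C[1])*u[1];wy=(x-C[0])*v[0]+(y-C[1])*v[1]
    m=(ok&(abs(wx)<60)&(abs(wy)<140)&(z>66)&(z<78)).astype(np.uint8)
    k,l,S,_=cv2.connectedComponentsWithStats(m)
    for i in range(1,k):
        if S[i,4]>40:
            q=l==i;A=np.c_[x[q],y[q],np.ones(q.sum())];f=np.linalg.lstsq(A,z[q],rcond=None)[0]
            print(n,"boss well xy",round(np.median(wx[q])),round(np.median(wy[q])),"z %.1f"%np.median(z[q]),"slope",np.round(f[:2],2))
    q=ok&(z>110)&(z<205)&(wx>68)&(wx<160)&(abs(wy)<130)
    if q.sum()>50:
        f=np.polyfit(z[q],wx[q],1);print(n,"lid lean: angle",round(np.pi/2+np.arctan(f[0]),2))
    q=ok&(z>9)&(z<40)&(abs(x-465)<40)&(y>-70)&(y<165)&(wx<-75)
    if q.sum()>50: print(n,"tool",rect(W[q][:,:2]),"z",np.percentile(z[q],[5,95]))
    for nm,cx,cy in(("gear",564,-33),("oiler",512,-438),("weight",712,60)):
        q=ok&(z>9)&(np.hypot(x-cx,y-cy)<60)
        if q.sum()>50: print(n,nm,rect(W[q][:,:2])[0])
```

```text
top boss well xy -11 95 z 71.5 slope [-0.08 -0.05]
top lid lean: angle 1.82
top tool (array([463.9,  46.8]), array([190. ,  62.5]), 85.9) z [13.03397638 35.77295495]
top gear [565.3 -30.8]
top oiler [ 517.7 -448.2]
top weight [712.7  55.5]
scene boss well xy -2 85 z 71.6 slope [-0.04 -0.04]
scene boss well xy -4 -3 z 71.5 slope [-0.05 -0.02]
scene boss well xy -5 -91 z 71.5 slope [-0.03 -0.01]
scene lid lean: angle 1.81
scene tool (array([463.1,  49.4]), array([ 31.6, 186.4]), 8.7) z [12.23380509 33.12355412]
scene gear [565.  -28.7]
scene oiler [ 519.3 -444.3]
scene weight [715.2  65. ]
wrist boss well xy -8 -78 z 71.9 slope [0.12 0.05]
wrist boss well xy -7 0 z 72.1 slope [0.01 0.04]
wrist boss well xy -5 88 z 72.1 slope [-0.03  0.03]
wrist lid lean: angle 1.81
wrist tool (array([462.3,  49.4]), array([ 28.2, 184. ]), 8.5) z [16.77902016 32.97386837]
wrist gear [564.6 -29.6]
```

View pics/top37.png

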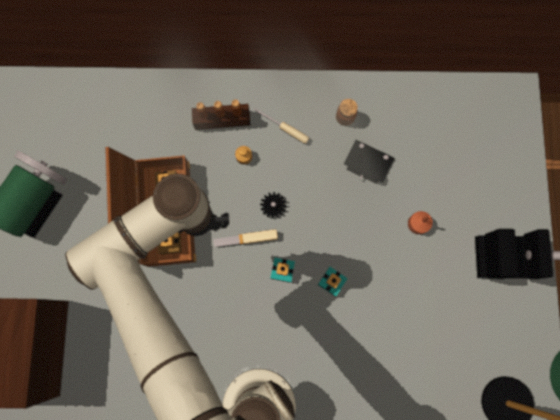

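```bash
python3 -c "
from h import *
st();print(arm.job_done())"
```

```text
t 57.48 tcp [447.9 127.1 284.7] jaw x [ 0.112 -0.994  0.001] y [-0.001 -0.001 -1.   ] F [-0.   0.1 -0.3] w 47.0 q [ 0.63  0.07 -0.27 -0.   -1.23  1.06]
the job is handed in; nothing more can be done
None
```

The job is handed in at 57.5 s of the 210 s allowed. I prised the lid up with the tool's blade in the notch, swung it open and laid the tool back on the bench. All three brass heads had their three slotted faces pushed onto the tongue and now stand in the well.

**Last checks, from the three cameras:**
- **Lid:** it stands open at about 1.81 rad.
- **Heads:** all three are on the well floor, with boss tops 71.5–72 mm above the bench (72 mm expected). The scene camera put their tilt within 0.06; one wrist-camera fit of a partly hidden boss gave about 0.13, which I put down to noise.
- **Tool:** it lies flat beside the well where it started, its top about 33 mm above the bench.
- **Bystanders:** the gear, oil can and weight read within about 1 cm of where they were at the start, and I never saw the arm touch them. The turquoise look-alikes were left alone.
- **Robot:** it was clear of everything at hand-in.

**Keepers:** every push ended at the same stop position against the bar, with the force rising to 12–20 N. I saw an emptied slot in four of the nine faces. The other five rest on the stop position and force alone.

**Force spike:** while lowering the last head in front of the bar, it touched the bench and the wrist force briefly read about 45 N upward. That is below the 120 N wrist limit, and I believe only the held head was touching, not the gripper's body.

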